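# Empty the lens canister and layer its pucks in the dish

## Task

Unscrew the canister's cap and put it aside, then crank the canister over so that all its lens pucks tip out down the chute into the tray. Stack the pucks flat in the middle of the cream dish with one grey felt separator between each puck and the next (puck at the bottom, puck on top; leave a spare separator on the bench, clear of the dish). Finish with the empty canister cranked back fully upright and its cap screwed fully home, without disturbing the hand-held lenses and the occluder.

Things in the scene. Friction and masses are not known exactly. Their poses are not given: they have to be found in the camera images.
- stand: fixed stand: two grey posts carry the hinged canister 135 mm over the bench; a white chute runs down into a catch tray. Origin on the bench below the canister; x = hinge axis, crank on the -x side, tips towards -y. Chute 112 mm wide, 24 deg, ends at y -125 mm; tray from there to y -301 mm, 172 mm wide inside, floor 8 mm and walls 18 mm over the bench.
- canister (a joint): hinge of the aluminium canister on the stand: 0 = upright (a stop, where it starts), grows to 2.3 rad (stop) as it tips its mouth over towards the stand's -y, over the chute. A friction of about 0.45 N m keeps it where it is left. Pucks slide out from about 1.9 to 2.3 rad.
- mouth (a point): middle of the canister's mouth at its neck rim, 58 mm above the hinge axis when upright; z out of the mouth. Slot inside 64 mm (x) by 50 mm (y), 70 mm deep; the round threaded neck is 94 mm wide over the thread, 32 mm tall
- crank_peg (a point): middle of the crank's steel peg (12 mm thick, 50 mm long, parallel to the hinge axis, gripped from above). Rigid with the canister: 60 mm from the hinge axis, 115 mm along the stand's -x. At joint value q the crank arm leans 1.15 - q rad from straight up, towards the stand's +y when positive.
- cap: loose white screw cap, 106 mm wide, skirt 31 mm, flat top 35 mm above its origin (middle of skirt's lower rim), z up. Starts fully home: origin 30 mm below point mouth. Right-hand thread, 18 mm a turn, two starts: anticlockwise from above it rises, free after 0.65 to 1.1 turns. To close set it level on the neck at any angle (11 to 20 mm too high), turn clockwise till it stops. 120 g
- cap_bar (a point): middle of the straight grip bar on top of the cap: 76 mm long along the cap's x, 15 mm thick (y), upright faces from 35 to 66 mm above the cap's origin; this point is 50 mm above the cap's origin. With the cap fully home the bar is parallel to the stand's x.
- puck1: lens puck: smoke-grey resin disc 60 mm in diameter, 14 mm thick, 55 g, origin at its centre, its y axis is the disc's axis. It starts standing on edge in the canister. Two or three of the three pucks are present, all alike.
- puck2: another lens puck, as puck1
- puck3: another lens puck, as puck1
- sheet1: grey felt separator slab 60 x 90 x 6 mm (x, y, z), origin in the middle of its underside; lies flat on the bench at the start
- sheet2: another grey felt separator, as sheet1
- dish: fixed cream ceramic dish, flat and round, 146 mm across; floor 8 mm above the bench, a low rim 13 mm above the bench outside a radius of 66 mm. Origin in the middle of its underside.
- dish_mid (a point): middle of the dish's floor, 8 mm above the bench; z up
- maddox_rod: bystander: blue ribbed Maddox rod lens, disc 60 mm with a short steel handle, loose on the bench; origin under the disc
- prism_lens: bystander: brass-rimmed prism lens, 56 mm with a short handle, loose on the bench; origin under the disc
- occluder: bystander: matte black occluder paddle, 195 mm long, loose on the bench; origin under its middle
Mind the look-alikes: they are no part of the job. Leave any orange look-alike of the sheet2 alone.

How it is judged:
On the way, in this order (a step that is already met when the one before it is completed fails the run):
1. the cap is unscrewed and taken off the canister (distance between cap_bar and mouth above 0.09 m and value of joint canister below 0.3 rad), for 0.2 s.
2. the canister is tipped over and every puck has slid out (value of joint canister above 1.5 rad and height (world z) of each of puck1, puck2, puck3 below 0.075 m), for 0.1 s.
At the end, for the whole second after the job is handed in: Canister upright (0.12 rad), cap level and within 2.5 mm of fully home. Pucks flat, at rest, stacked within 15 mm of the dish's middle, exactly one separator between neighbours (within 16 mm), none under or on top; a spare separator over 90 mm from the dish's middle (value of joint canister below 0.12 rad and z of cap in the frame of mouth between -0.034 and -0.0275 m and angle between the z axis of cap and the z axis of mouth, either way round below 0.08 rad and horizontal distance between cap and mouth below 0.006 m and horizontal distance between each of puck1, puck2, puck3 and dish_mid below 0.015 m and angle between the y axis of each of puck1, puck2, puck3 and the z axis of dish_mid, either way round below 0.1 rad and z of puck1 in the frame of dish_mid between 0.003 and 0.053 m and linear speed of each of puck1, puck2, puck3 below 0.02 m/s and z of puck2 in the frame of dish_mid between 0.003 and 0.053 m and z of puck3 in the frame of dish_mid between 0.003 and 0.053 m and (y of puck2 in the frame of puck1 between 0.017 and 0.0235 m or y of puck2 in the frame of puck1 between -0.0235 and -0.017 m or y of puck2 in the frame of puck1 between 0.035 and 0.045 m or y of puck2 in the frame of puck1 between -0.045 and -0.035 m) and (y of puck3 in the frame of puck1 between 0.017 and 0.0235 m or y of puck3 in the frame of puck1 between -0.0235 and -0.017 m or y of puck3 in the frame of puck1 between 0.035 and 0.045 m or y of puck3 in the frame of puck1 between -0.045 and -0.035 m) and (y of puck3 in the frame of puck2 between 0.017 and 0.0235 m or y of puck3 in the frame of puck2 between -0.0235 and -0.017 m or y of puck3 in the frame of puck2 between 0.035 and 0.045 m or y of puck3 in the frame of puck2 between -0.045 and -0.035 m) and (horizontal distance between sheet1 and dish_mid above 0.09 m or (horizontal distance between sheet1 and dish_mid below 0.016 m and angle between the z axis of sheet1 and the z axis of dish_mid, either way round below 0.1 rad and z of sheet1 in the frame of dish_mid above 0.01 m and (z of sheet1 in the frame of dish_mid below 0.024 m or z of any of puck1, puck2, puck3 in the frame of dish_mid above 0.037 m))) and (horizontal distance between sheet2 and dish_mid above 0.09 m or (horizontal distance between sheet2 and dish_mid below 0.016 m and angle between the z axis of sheet2 and the z axis of dish_mid, either way round below 0.1 rad and z of sheet2 in the frame of dish_mid above 0.01 m and (z of sheet2 in the frame of dish_mid below 0.024 m or z of any of puck1, puck2, puck3 in the frame of dish_mid above 0.037 m)))); the robot touches nothing.
It fails at once if a hand-held lens or the occluder is pushed more than 25 mm (distance of any of maddox_rod, prism_lens, occluder from where it was at the start of the episode above 0.025 m).
Of puck1, puck2, puck3 only 2 to 3 are there at a start; the rules pass over those that are not, and their reading is None.
At some moment in a run one of sheet1, sheet2 may be knocked a few centimetres aside while the robot is not near it.
Once in a run the grip may slacken for a moment while it holds something.
It also fails if it takes over 210 s, if anything falls off the work surface, if the arm or the gripper's body presses on something with over 40 N, if the wrist force passes 120 N, or if a joint passes its speed limit or range.

## Robot

A 7-joint arm with a two-finger parallel gripper is mounted at the origin on the work surface. World frame = base frame: x ahead of the robot, y to its left, z up, the work surface at z = 0. Lengths are in m, angles in rad, forces in N, time in s.
With the tool pointing down it reaches from about 0.425 to 0.95 m from the base axis. Payload 4.7 kg.
Tool frame: the origin (TCP) lies on the centre line of the jaws, within the pads' length; the fingertips stand 22 mm ahead of it and the grasp point (between the pads) lies 3 mm ahead of it (manip.nose_length is the distance from the TCP to the fingertips, in m); z points along the fingers, x is the direction in which the jaws open and shut, and the axes are right-handed (so a half turn about z gives the same grasp; the last joint's range is limited). The gripper opens to 87 mm and grips with 3 to 60 N. Pads are 19 mm wide; open, the fingers measure 117 mm over their backs; the gripper's body (75 mm by 190 mm) begins 51 mm behind the grasp point.
Start: joints at [1.084, 0.469, -0.049, 1.532, 0.024, 1.141, -0.082], TCP at [0.298, -0.605, 0.214] pointing down, gripper open.
Joint ranges: [-2.59, 2.59], [-0.33, 1.99], [-1.39, 1.29], [0.1, 2.45], [-1.04, 4.18], [0.21, 1.99], [-2.66, 2.66]. Speed limits (rad/s): [2.57, 2.57, 3.14, 3.14, 3.14, 3.14, 3.14].

## Interface

Orientations are given as a unit quaternion [w, x, y, z].
In Python, from workcell import manip, cams, workorder, spotter gives the robot as it stands. The module is installed in compiled form; this text tells all that it offers.
- The arm moves only by the tool drive_tool, never from a script. Its argument "plan" is a list that holds one entry, the list of rows, each a list of 4 numbers: the shift along the world's x, y, z in m, then the turn about the world's z in rad. A call has 1 to 12 rows; each row is the pose to reach, as a shift and turn from the pose commanded when the call began; what a row does not reach only later rows make up. A row lasts 1/12 s, in which the tool goes at most 41.7 mm and 7.16 degrees, less where a joint would pass 70% of its speed; a pose out of reach is approached as far as the arm can. A call with a gripper value outside its range is refused whole. "gripper" is the closure, from 0 (fully open) to 1 (shut), set as the call begins (left out, the last holds). The fingers move at their own pace and stop on an object; "newtons" is the grip in N (left out, the last holds). Time passes only in rows, so rows that repeat a pose let the fingers close. It gives the time, the measured TCP pose, the force and the opening at its end, in the units of the state.
- manip.observe(): the state, without advancing time (a new reading comes with each control period).
- cams.camera(name): name is "side" or "top" or "wrist"; returns the picture (384x512x3 uint8, red, green, blue); there is no depth.
- cams.get_calibration(name): a dict with "intrinsics" (3x3 intrinsics, pixels), "eye" and "rotation" of the camera in the world. Camera axes: x right, y up, looking along -z (the intrinsics and any distortion apply to the point x, -y, -z); pixel columns grow to the right and rows downward; lengths in m; the calibration is good to about 2 mm. A picture is of the moment at which its call begins: read the wrist's pose just before it. get_calibration takes no time and is no camera call; for the wrist camera it gives the pose at the moment of the call.
- workorder.job_done(): hands the job in, once; it reports no verdict.
Trained networks look in the newest picture that a camera, given by its name, has taken for a name from the list of things; names that differ only in an ending like _2 or _b are one class to them, and where a whole thing is asked for, a point or a joint stands for the part that bears it (a point fixed in the world has none). Each returns a list of dicts, best first, with "p" (0 to 1); they miss things now and then, are a little off and sometimes report something else, mostly with a low value. They report only what shows in the picture. A call takes as long as a camera call. They do not tell look-alikes from the thing itself.
- spotter.look_for(label, camera): "centre" ([column, row] in pixels, amid what is visible of it).
- spotter.regions_of(label, camera): "mask" (384x512 bool, what is visible of it) and "centre" ([column, row] in pixels, amid what is visible of it).
- spotter.landmark_of(label, camera): "centre" ([column, row] in pixels: a listed point, or the origin of a listed thing).
The state is a dict: "time": time; "joint_pos": joint angles; "qd": joint speeds; "joint_torque": joint torques, N m; "position": TCP position; "orientation": TCP orientation; "contact_force": force on the tool from outside, world axes, zero at the start; "torque": the same for the moment, N m; "gripper_width": opening from 0.0 (shut) to 1.0 (fully open).
Only numpy, scipy, OpenCV 4.12 (cv2) and the standard library are available. Lean on these libraries where they do the work, as an engineer would, in place of code of your own. Each camera call takes 0.05 s, during which the arm holds its last target. There are 200 camera calls.

## Working session

There is one attempt and no reset: what is moved stays moved. The work goes in short steps, Python scripts to look and compute and a tool call to move; the robot and the scene stay as the last step left them, time stands still between calls to the robot, and variables do not carry over. Pictures are saved under pics/ and viewed, about 12 in all and at most 16, crops included, and the job is handed in when it is done.

Besides the shell and the picture viewer there is one more tool, called after ">>>" by a JSON object that holds its "api" and its "payload", one argument or row to a line. drive_tool: Moves the arm, as the interface text tells. Its arguments: {"type":"object","properties":{"plan":{"type":"array","items":{"type":"array","items":{"type":"array","items":{"type":"number"}}}},"gripper":{"type":"number"},"newtons":{"type":"number"}},"required":["plan"]}

```bash
mkdir -p pics; cat > h.py <<'E'
import numpy as np, cv2
from workcell import manip, cams, workorder, spotter
def cal(n):
    c=cams.get_calibration(n); return {k:np.array(c[k],float) if k in('intrinsics','eye','rotation') else c[k] for k in c}
def ray(n,px,c=None):
    c=c or cal(n); K=c['intrinsics']
    v=np.linalg.inv(K)@[px[0],px[1],1.]; d=c['rotation']@np.array([v[0],-v[1],-v[2]])
    return c['eye'],d
def at_z(n,px,z,c=None):
    e,d=ray(n,px,c); return e+d*(z-e[2])/d[2]
def tri(rs):
    A=0;b=0
    for e,d in rs:
        d=d/np.linalg.norm(d);P=np.eye(3)-np.outer(d,d);A=A+P;b=b+P@e
    x=np.linalg.solve(A,b); return x,[np.linalg.norm((np.eye(3)-np.outer(d,d)/(d@d))@(x-e)) for e,d in rs]
def proj(n,p,c=None):
    c=c or cal(n); v=c['rotation'].T@(np.array(p)-c['eye']); q=c['intrinsics']@[v[0],-v[1],-v[2]]; return q[:2]/q[2]
def save(n,f):
    im=cams.camera(n); cv2.imwrite('pics/'+f,im[:,:,::-1]); return im
E
python3 - <<'E'
from h import *
np.set_printoptions(precision=4,suppress=True)
a=save('top','a.png'); 
for k in('top','side','wrist'):
    print(k,cams.get_calibration(k))
o=['cap_bar','cap','mouth','crank_peg','stand','sheet1','dish','dish_mid','maddox_rod','prism_lens','occluder']
for l in o: print('top',l,[(np.round(r['centre'],1).tolist(),round(r['p'],2)) for r in spotter.landmark_of(l,'top')])
b=save('side','b.png')
for l in o: print('side',l,[(np.round(r['centre'],1).tolist(),round(r['p'],2)) for r in spotter.landmark_of(l,'side')])
print(manip.observe(), manip.nose_length)
cv2.imwrite('pics/ab.png',cv2.resize(np.hstack([a,b])[:,:,::-1],(1024,384)))
E
```

```text
top {'intrinsics': array([[481.2814,   0.    , 256.1973],
       [  0.    , 481.2814, 194.8361],
       [  0.    ,   0.    ,   1.    ]]), 'eye': array([ 0.3757, -0.0709,  1.6032]), 'rotation': array([-0.696 , -0.0498,  0.0428,  0.7151])}
side {'intrinsics': array([[351.2188,   0.    , 257.2726],
       [  0.    , 351.2188, 188.9615],
       [  0.    ,   0.    ,   1.    ]]), 'eye': array([-0.0523,  0.5594,  1.026 ]), 'rotation': array([-0.3387, -0.1475,  0.352 ,  0.86  ])}
wrist {'intrinsics': array([[305.7156,   0.    , 250.2899],
       [  0.    , 305.7156, 197.2212],
       [  0.    ,   0.    ,   1.    ]]), 'eye': array([ 0.3608, -0.5738,  0.3845]), 'rotation': array([ 0.8422, -0.1087,  0.0687, -0.5236])}
top cap_bar [([125.8, 202.2], 0.78), ([147.1, 214.8], 0.59)]
top cap [([134.5, 206.9], 0.75)]
top mouth [([146.2, 213.1], 0.17)]
top crank_peg [([119.8, 247.5], 0.7)]
top stand [([147.0, 215.3], 0.77)]
top sheet1 [([358.2, 192.7], 0.69), ([120.0, 247.7], 0.68), ([388.9, 267.2], 0.64), ([360.8, 233.8], 0.63), ([248.7, 137.9], 0.25)]
top dish [([297.5, 227.8], 0.89), ([250.8, 139.7]
[... 528 characters left out ...]
id [([295.1, 211.3], 0.97), ([329.2, 185.3], 0.49)]
side maddox_rod [([186.6, 216.3], 0.57)]
side prism_lens [([215.6, 191.6], 0.46)]
side occluder [([157.9, 242.0], 0.61)]
{'time': 1.2, 'joint_pos': array([ 1.0841,  0.4686, -0.0486,  1.5325,  0.0241,  1.141 , -0.0823]), 'qd': array([-0.0006, -0.0015, -0.0009,  0.0019, -0.    , -0.0011,  0.0003]), 'joint_torque': array([  0.0008, -50.7842,  -0.0807, -23.6452,  -0.0613,   0.0312,
         0.    ]), 'position': array([ 0.2984, -0.6055,  0.2141]), 'orientation': array([ 0.    ,  0.8491, -0.5282,  0.    ]), 'contact_force': array([ 0.4115,  0.0812, -0.4813]), 'torque': array([-0.0651, -0.0361, -0.0127]), 'gripper_width': 0.999471040724926} 0.022
```

View pics/a.png

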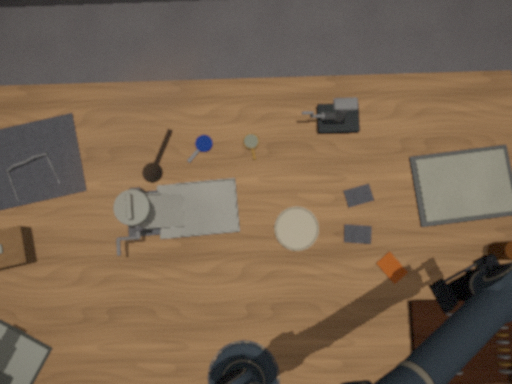

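View pics/b.png

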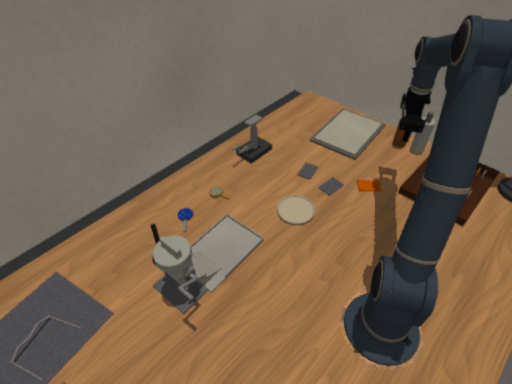

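Top view: the stand is at (133,207) with the chute running right to x≈238, the dish at (297,228), and the grey felts at (358,195) and (357,234). The orange decoy is at (390,266); the occluder is at (160,155), the Maddox rod at (203,145) and the prism at (250,141).

```bash
cat > edit.py <<'E'
s=open('h.py').read()
s=s.replace("    c=cams.get_calibration(n); return {k:np.array(c[k],float) if k in('intrinsics','eye','rotation') else c[k] for k in c}",
"""    c=cams.get_calibration(n); c={k:np.array(c[k],float) for k in('intrinsics','eye','rotation')}
    w,x,y,z=c['rotation']; c['rotation']=Rotation.from_quat([x,y,z,w]).as_matrix(); return c""")
s="from scipy.spatial.transform import Rotation\n"+s
open('h.py','w').write(s)
E
python3 edit.py; python3 - <<'E'
from h import *
np.set_printoptions(precision=4,suppress=True)
print('cap tri',tri([ray('top',(134.5,206.9)),ray('side',(177.6,256.1))]))
print('bar tri',tri([ray('top',(125.8,202.2)),ray('side',(171.7,248.5))]))
print('peg tri',tri([ray('top',(119.8,247.5)),ray('side',(187.1,290.8))]))
for n,p in dict(stand=(147,215.3),dish=(297.5,228),maddox=(204,144.5),prism=(250,138.3),occ=(163,155),orange=(390,266)).items(): print(n,at_z('top',p,0))
print('stand side',at_z('side',(182.1,288.1),0),'dish side',at_z('side',(295,211.3),.008))
im=cams.camera('top')
for l in['sheet1','cap_bar','crank_peg','stand','dish','maddox_rod','occluder','prism_lens','crank_peg']:
    for r in spotter.regions_of(l,'top'):
        m=r['mask'].astype(np.uint8)
        if m.sum()<5: continue
        (c,wh,a)=cv2.minAreaRect(np.argwhere(m)[:,::-1].astype(np.float32)); 
        bp=cv2.boxPoints((c,wh,a)); z={'sheet1':.006,'cap_bar':.25,'crank_peg':.2,'stand':.02}.get(l,.005)
        print(l,round(r['p'],2),np.round(r['centre']),'at',at_z('top',c,z)[:2],'box',np.array([at_z('top',q,z)[:2] for q in bp]).round(3).tolist())
g=cv2.resize(im[130:280,100:250,::-1],(600,600),interpolation=cv2.INTER_CUBIC); cv2.imwrite('pics/c.png',g)
E
```

```text
cap tri (array([0.5356, 0.3053, 0.1604]), [np.float64(0.00577952680566311), np.float64(0.005779526805663204)])
bar tri (array([0.5424, 0.3164, 0.2044]), [np.float64(0.009716290973529464), np.float64(0.009716290973529527)])
peg tri (array([0.4196, 0.353 , 0.1631]), [np.float64(0.0012168497301433454), np.float64(0.0012168497301433244)])
stand [0.5285 0.3098 0.    ]
dish [ 0.4724 -0.1922  0.    ]
maddox [0.7655 0.1157 0.    ]
prism [ 0.7826 -0.0418  0.    ]
occ [0.733  0.2559 0.    ]
orange [ 0.3395 -0.491   0.    ]
stand side [0.5293 0.3199 0.    ] dish side [ 0.4649 -0.1767  0.008 ]
sheet1 0.81 [359. 194.] at [ 0.5773 -0.4003] box [[0.595, -0.35], [0.618, -0.437], [0.559, -0.45], [0.537, -0.364]]
sheet1 0.63 [388. 269.] at [ 0.3346 -0.4954] box [[0.352, -0.443], [0.39, -0.492], [0.318, -0.548], [0.28, -0.499]]
sheet1 0.61 [357. 233.] at [ 0.45   -0.3895] box [[0.425, -0.344], [0.482, -0.35], [0.475, -0.435], [0.418, -0.429]]
cap_bar 0.98 [130. 204.] at [0.5308 0.2917] box [[0.582, 0.345], [0.58, 0.239], [0.48, 0.239], [0.483, 0.344]]
crank_peg 0.74 [123. 239.] at [0.4404 0.3232] box [
[... 167 characters left out ...]
 0.402]]
dish 0.94 [298. 228.] at [ 0.4739 -0.1869] box [[0.547, -0.12], [0.544, -0.26], [0.401, -0.253], [0.405, -0.115]]
maddox_rod 0.51 [206. 144.] at [0.7597 0.1339] box [[0.766, 0.192], [0.809, 0.102], [0.754, 0.076], [0.711, 0.166]]
occluder 0.71 [158. 166.] at [0.7245 0.258 ] box [[0.667, 0.34], [0.826, 0.236], [0.782, 0.175], [0.625, 0.279]]
prism_lens 0.6 [250. 141.] at [ 0.759  -0.0532] box [[0.781, -0.007], [0.811, -0.052], [0.737, -0.1], [0.707, -0.054]]
prism_lens 0.43 [131. 206.] at [0.5572 0.3557] box [[0.62, 0.417], [0.616, 0.295], [0.495, 0.295], [0.498, 0.415]]
crank_peg 0.74 [123. 239.] at [0.4404 0.3232] box [[0.429, 0.371], [0.484, 0.301], [0.452, 0.275], [0.397, 0.345]]
```

View pics/c.png

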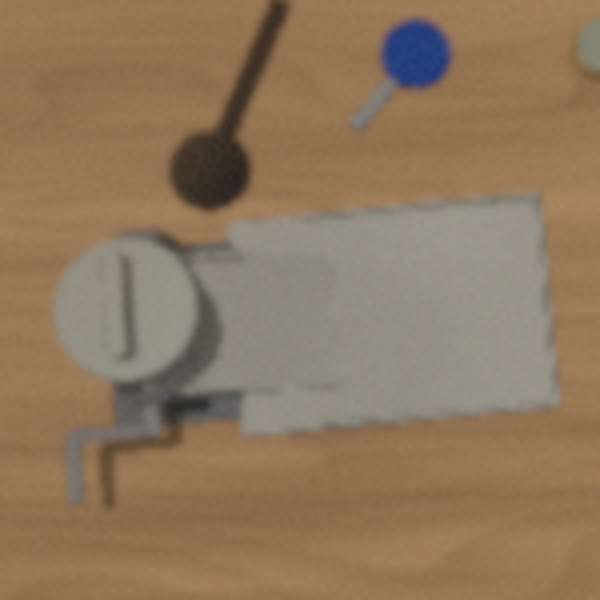

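```bash
python3 - <<'E'
from h import *
np.set_printoptions(precision=4,suppress=True)
f=lambda x,y,z:at_z('top',(100+x/4-.4,130+y/4-.4),z)[:2]
T=[f(230,222,.018),f(540,195,.018),f(556,403,.018),f(243,433,.018)]
print('tray',np.array(T))
for a,b in((0,1),(3,2)): v=T[b]-T[a]; print('yaw',np.arctan2(v[0],-v[1]),np.linalg.norm(v))
for a,b in((3,0),(2,1)): v=T[b]-T[a]; print('yaw',np.arctan2(-v[1],v[0]),np.linalg.norm(v))
print('cap centre',f(126,310,.198),'bar',f(126,258,.229),f(118,355,.229),'peg',f(75,433,.1655),f(75,500,.1655))
E
```

```text
tray [[0.6271 0.272 ]
 [0.6426 0.0127]
 [0.4688 0.0031]
 [0.4511 0.2612]]
yaw 0.05978540383568142 0.2597929345715922
yaw 0.06848899063000542 0.2587259959056953
yaw -0.061503401543784246 0.1762990895587423
yaw -0.05533918113930921 0.17404873402587448
cap centre [0.5351 0.3098] bar [0.5694 0.3017] [0.4993 0.3069] peg [0.4474 0.3561] [0.3977 0.3555]
```

>>> {"api": "drive_tool", "payload": {
  "plan": [
    [[0.02, 0.03, 0.16, 0], [0.06, 0.07, 0.16, 0], [0.2, 0.35, 0.16, 0], [0.2, 0.35, 0.16, 0], [0.2, 0.35, 0.16, 0], [0.2, 0.35, 0.16, 0], [0.2, 0.35, 0.16, 0], [0.2, 0.35, 0.16, 0], [0.2, 0.35, 0.16, 0], [0.2, 0.35, 0.16, 0], [0.2, 0.35, 0.16, 0], [0.2, 0.35, 0.16, 0]]
  ],
  "gripper": 0,
  "newtons": 40
}}

```text
time: 2.7
position: [0.5031, -0.2465, 0.3765]
orientation: [-0.003, 0.853, -0.523, 0.002]
contact_force: [0.7, 1.7, 1.5]
gripper_width: 0.997
```

>>> {"api": "drive_tool", "payload": {
  "plan": [
    [[0.038, 0.565, -0.03, -0.396], [0.038, 0.565, -0.03, -0.396], [0.038, 0.565, -0.03, -0.396], [0.038, 0.565, -0.03, -0.396], [0.038, 0.565, -0.03, -0.396], [0.038, 0.565, -0.03, -0.396], [0.038, 0.565, -0.03, -0.396], [0.038, 0.565, -0.03, -0.396], [0.038, 0.565, -0.03, -0.396], [0.038, 0.565, -0.03, -0.396], [0.038, 0.565, -0.03, -0.396], [0.038, 0.565, -0.03, -0.396]]
  ]
}}

```text
time: 3.7
position: [0.5312, 0.235, 0.3483]
orientation: [-0.0, 0.728, -0.685, 0.0]
contact_force: [1.3, 0.1, 0.5]
gripper_width: 0.997
```

```bash
cat >> h.py <<'E'
def tool():
    o=manip.observe(); w,x,y,z=o['orientation']; X=Rotation.from_quat([x,y,z,w]).as_matrix()[:,0]
    print('t',round(o['time'],2),'pos',np.round(o['position'],4),'yaw',round(np.arctan2(X[1],X[0]),4),'w',round(o['gripper_width'],3),'q7',round(o['joint_pos'][6],2),'F',np.round(o['contact_force'],1)); return o
def spot(l,n,z,k=3,f=spotter.landmark_of):
    for r in f(l,n)[:k]: print(n,l,round(r['p'],2),np.round(r['centre'],1),'->',np.round(at_z(n,r['centre'],z)[:2],4))
E
python3 - <<'E'
from h import *
o=tool()
im=save('wrist','d.png')
for l,z in(('cap_bar',.213),('cap',.163),('crank_peg',.1595),('stand',0)): spot(l,'wrist',z)
for r in spotter.regions_of('cap_bar','wrist')[:2]:
    m=r['mask']; print(m.sum(),r['centre'],cv2.minAreaRect(np.argwhere(m)[:,::-1].astype(np.float32)))
E
```

```text
t 3.7 pos [0.5312 0.235  0.3483] yaw -1.5095 w 0.997 q7 -2.13 F [1.3 0.1 0.5]
wrist cap_bar 0.61 [173.6 181.5] -> [0.5282 0.3218]
wrist cap 0.63 [187.4 170.1] -> [0.5334 0.3129]
wrist crank_peg 0.56 [175.1 176.9] -> [0.525  0.3249]
wrist crank_peg 0.37 [486.2 207.9] -> [ 0.5111 -0.0565]
wrist stand 0.42 [239.1  29.1] -> [0.7296 0.2626]
7710 [176.4, 170.7] ((180.0, 172.0), (96.0, 100.0), 90.0)
297 [190.0, 231.2] ((187.05001831054688, 185.85000610351562), (50.59644317626953, 128.7047119140625), 18.434947967529297)
```

View pics/d.png

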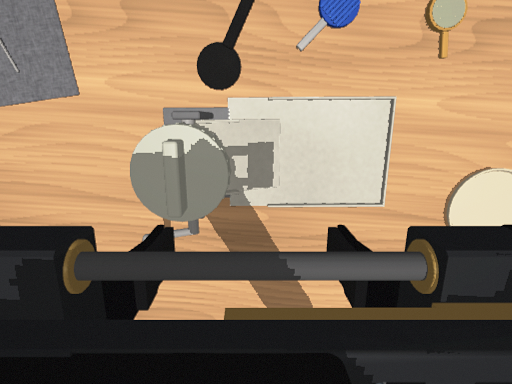

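```bash
python3 - <<'E'
from h import *
f=lambda p,z:np.round(at_z('wrist',p,z)[:2],4)
print('cap c',f((179.5,172.5),.198), 'L/R',f((130,172),.198),f((229,172),.198))
a,b=f((171.5,141),.229),f((177,213),.229); print('bar',a,b,(a+b)/2,np.linalg.norm(a-b),np.arctan2(*(a-b)[::-1]))
print('occ disc',f((219,65),.005),'tray far corners',f((395,97),.018),f((384,207),.018),'posts',f((186,115),.135))
tr=[f((395,97),.018),f((384,207),.018)];v=tr[0]-tr[1];print(np.linalg.norm(v),np.arctan2(v[1],v[0]))
E
```

```text
cap c [0.5395 0.3083] L/R [0.5369 0.3608] [0.5432 0.2557]
bar [0.575  0.3089] [0.5044 0.3038] [0.5397  0.30635] 0.07078396711120392 0.0721126986323893
occ disc [0.6764 0.2898] tray far corners [0.6446 0.0124] [ 0.4659 -0.0011] posts [0.5987 0.3145]
0.17920920735274734 0.07540238087030712
```

>>> {"api": "drive_tool", "payload": {
  "plan": [
    [[0.0075, 0.0735, 0, 0.01], [0.0075, 0.0735, 0, 0.01], [0.0075, 0.0735, -0.03, 0.01], [0.0075, 0.0735, -0.06, 0.01], [0.0075, 0.0735, -0.09, 0.01], [0.0075, 0.0735, -0.115, 0.01], [0.0075, 0.0735, -0.124, 0.01], [0.0075, 0.0735, -0.124, 0.01], [0.0075, 0.0735, -0.124, 0.01]]
  ]
}}

```text
time: 4.75
position: [0.5398, 0.3061, 0.2251]
orientation: [-0.001, 0.731, -0.682, 0.0]
contact_force: [0.3, 0.2, 0.7]
gripper_width: 0.999
```

>>> {"api": "drive_tool", "payload": {
  "plan": [
    [[0, 0, 0, 0], [0, 0, 0, 0], [0, 0, 0, 0], [0, 0, 0, 0], [0, 0, 0, 0], [0, 0, 0, 0], [0, 0, 0, 0], [0, 0, 0, 0]]
  ],
  "gripper": 1,
  "newtons": 40
}}

```text
time: 5.42
position: [0.5388, 0.3069, 0.2241]
orientation: [0.0, 0.732, -0.681, 0.0]
contact_force: [-0.9, -0.1, -0.4]
gripper_width: 0.479
```

>>> {"api": "drive_tool", "payload": {
  "plan": [
    [[0, 0, 0, 0], [0, 0, 0, 0], [0, 0, 0, 0], [0, 0, 0, 0], [0, 0, 0, 0], [0, 0, 0, 0], [0, 0, 0, 0], [0, 0, 0, 0], [0, 0, 0, 0]]
  ]
}}

```text
time: 6.17
position: [0.5388, 0.307, 0.2241]
orientation: [-0.0, 0.732, -0.681, 0.0]
contact_force: [-0.6, -0.1, 0.2]
gripper_width: 0.004
```

>>> {"api": "drive_tool", "payload": {
  "plan": [
    [[0, 0, 0.0003, 0.1], [0, 0, 0.0006, 0.2], [0, 0, 0.0009, 0.3], [0, 0, 0.0011, 0.4], [0, 0, 0.0011, 0.4]]
  ]
}}

```text
time: 6.58
position: [0.5388, 0.307, 0.2252]
orientation: [-0.0, 0.853, -0.522, -0.0]
contact_force: [0.3, -0.3, 0.3]
gripper_width: 0.007
```

```bash
python3 - <<'E'
from h import *
tool()
a=save('side','e1.png');b=save('wrist','e2.png')
print(proj('side',[.5388,.307,.2252-.022]),proj('wrist',[.5388,.307,.2252-.022]))
x=cv2.resize(a[200:330,110:260],(600,520),interpolation=cv2.INTER_CUBIC)
cv2.imwrite('pics/e.png',x[:,:,::-1])
E
```

```text
t 6.58 pos [0.5388 0.307  0.2252] yaw -1.0974 w 0.007 q7 -1.92 F [ 0.3 -0.3  0.3]
[171.74138618 247.0239135 ] [250.73840395 224.69377683]
```

View pics/e.png

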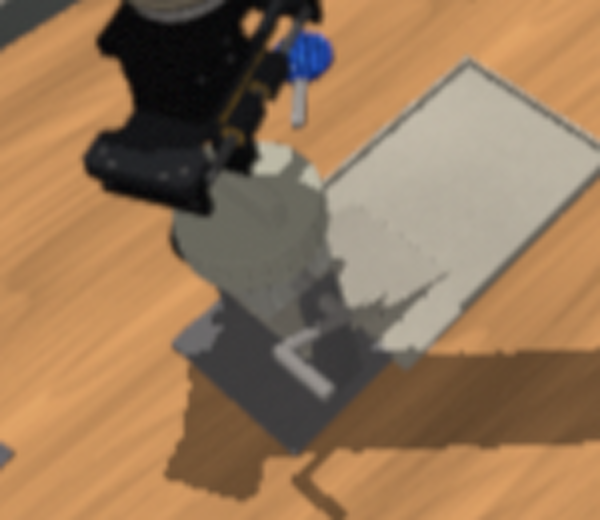

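View pics/e2.png

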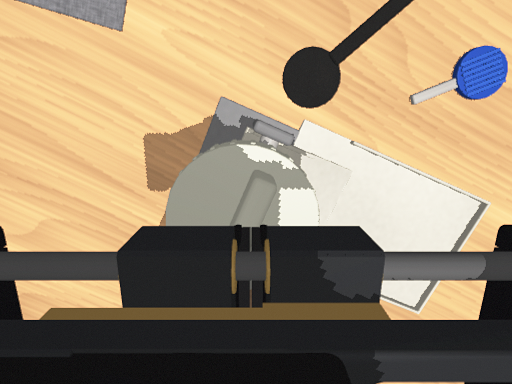

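```bash
python3 - <<'E'
from h import *
np.set_printoptions(precision=4,suppress=True)
o=manip.observe()
Rt=lambda q:Rotation.from_quat([q[1],q[2],q[3],q[0]]).as_matrix()
c=cal('wrist'); R0=Rt(o['orientation']); p0=o['position']
print('eye',c['eye'],'p',p0)
tc=R0.T@(c['eye']-p0); Rc=R0.T@c['rotation']; print('cam in tool',tc, Rc)
R1=Rt([0,.728,-.685,0]); R1=Rt(np.array([0,.7282,-.6854,0])); p1=np.array([.5312,.2350,.3483])
d=dict(intrinsics=c['intrinsics'],eye=p1+R1@tc,rotation=R1@Rc)
print(d['eye'])
for n,a,b in(('barend',(171.5,140),(265,170)),('occ',(219,65),(311,77)),('capc',(179.5,172.5),(243,221)),('traycorner',(395,97),(487,204))):
    print(n,tri([ray('wrist',a,d),ray('wrist',b,c)]))
E
```

```text
eye [0.6011 0.339  0.3966] p [0.5389 0.3068 0.2252]
cam in tool [-0.0005 -0.0701 -0.1714] [[ 1.     -0.0002 -0.0002]
 [-0.0003 -0.9669 -0.255 ]
 [-0.0001  0.255  -0.9669]]
[0.6011 0.2398 0.5197]
barend (array([0.5753, 0.3166, 0.2102]), [np.float64(0.0015261483132112778), np.float64(0.001526148313211367)])
occ (array([ 0.6768,  0.294 , -0.0023]), [np.float64(0.0003069261557614295), np.float64(0.0003069261557613065)])
capc (array([0.5382, 0.3118, 0.1983]), [np.float64(0.0009694788178809642), np.float64(0.0009694788178807676)])
traycorner (array([0.6436, 0.0137, 0.0133]), [np.float64(0.001180369322553677), np.float64(0.0011803693225534647)])
```

```bash
python3 - <<'E'
from h import *
im=cams.camera('wrist').copy(); im0=im.copy()
c=np.array([.5385,.3105]);ps=.068;ex=np.array([np.cos(ps),np.sin(ps)]);ey=np.array([-ex[1],ex[0]])
for z,col in((.198,(255,0,0)),(.229,(0,255,0))):
    P=[proj('wrist',[*(c+sx*.038*ex+sy*.0075*ey),z]) for sx,sy in((1,1),(1,-1),(-1,-1),(-1,1))]
    cv2.polylines(im,[np.round(np.array(P)*8).astype(int)],True,col,1,cv2.LINE_AA,3)
P=[proj('wrist',[*(c+.053*np.array([np.cos(t),np.sin(t)])),.198]) for t in np.linspace(0,6.28,60)]
cv2.polylines(im,[np.round(np.array(P)*8).astype(int)],True,(255,0,255),1,cv2.LINE_AA,3)
x=np.hstack([cv2.resize(q[130:310,150:350],(400,360),interpolation=cv2.INTER_CUBIC) for q in(im0,im)])
cv2.imwrite('pics/f.png',x[:,:,::-1])
E
```

```text
(no output)
```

View pics/f.png

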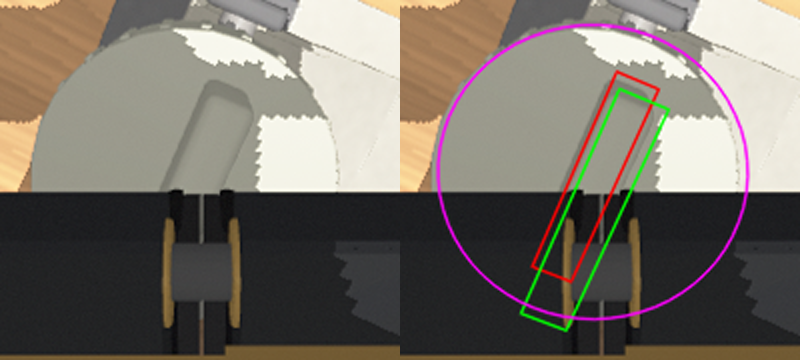

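```bash
python3 - <<'E'
from h import *
a=cv2.imread('pics/e1.png'); x=a[215:265,140:200]; b=cv2.resize(x,None,fx=6.5,fy=6.5,interpolation=cv2.INTER_CUBIC); c=b.copy()
p=manip.observe()['position']
for h,col in((.022,(0,0,255)),(-.005,(0,255,0))):
    u=proj('side',p-[0,0,h]); print(u); cv2.circle(c,tuple(int(v) for v in (u-[140,215])*6.5),4,col,1)
q=np.array([.5385,.3105]);ex=np.array([np.cos(.068),np.sin(.068)]);ey=np.array([-ex[1],ex[0]])
P=[(proj('side',[*(q+sx*.038*ex+sy*.0075*ey),.229])-[140,215])*6.5 for sx,sy in((1,1),(1,-1),(-1,-1),(-1,1))]
cv2.polylines(c,[np.int32(P)],True,(255,0,255),1)
cv2.imwrite('pics/g.png',np.hstack([b,c]))
E
```

```text
[171.78058259 246.96122121]
[169.96808992 241.28301285]
```

View pics/g.png

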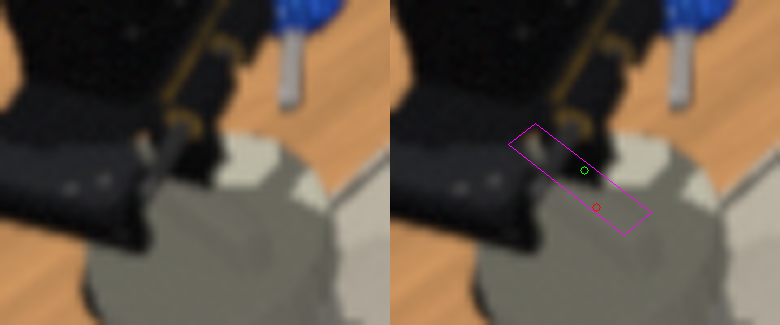

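>>> {"api": "drive_tool", "payload": {
  "plan": [
    [[0, 0.003, 0.01, 0], [0, 0.003, 0.01, -0.12], [0, 0.003, 0.01, -0.24], [0, 0.003, 0.01, -0.36], [0, 0.003, 0.01, -0.4], [0, 0.003, 0.01, -0.4], [0, 0.003, 0.01, -0.4], [0, 0.003, 0.01, -0.4], [0, 0.003, 0.01, -0.4], [0, 0.003, -0.005, -0.4], [0, 0.003, -0.02, -0.4], [0, 0.003, -0.02, -0.4]]
  ],
  "gripper": 0
}}

```text
time: 7.73
position: [0.5374, 0.3086, 0.2024]
orientation: [0.003, 0.732, -0.681, -0.001]
contact_force: [0.4, -1.2, -1.0]
gripper_width: 0.831
```

>>> {"api": "drive_tool", "payload": {
  "plan": [
    [[0, 0, 0, 0], [0, 0, 0, 0], [0, 0, 0, 0], [0, 0, 0, 0], [0, 0, 0, 0], [0, 0, 0, 0], [0, 0, 0, 0], [0, 0, 0, 0], [0, 0, 0, 0], [0, 0, 0, 0], [0, 0, 0, 0], [0, 0, 0, 0]]
  ],
  "gripper": 1,
  "newtons": 20
}}

```text
time: 8.73
position: [0.5387, 0.3106, 0.2053]
orientation: [-0.0, 0.732, -0.681, -0.0]
contact_force: [0.4, 1.8, 0.4]
gripper_width: 0.169
```

>>> {"api": "drive_tool", "payload": {
  "plan": [
    [[0, 0, 0, 0], [0, 0, 0, 0], [0, 0, -0.006, 0], [0, 0, -0.006, 0], [0, 0, -0.006, 0]]
  ],
  "gripper": 0.65
}}

```text
time: 9.15
position: [0.5386, 0.3094, 0.1985]
orientation: [0.001, 0.732, -0.681, -0.0]
contact_force: [0.0, -0.1, 0.2]
gripper_width: 0.344
```

>>> {"api": "drive_tool", "payload": {
  "plan": [
    [[0, 0, 0, 0], [0, 0, 0, 0], [0, 0, 0, 0], [0, 0, 0, 0], [0, 0, 0, 0], [0, 0, 0, 0], [0, 0, 0, 0]]
  ],
  "gripper": 1,
  "newtons": 45
}}

```text
time: 9.73
position: [0.5387, 0.3107, 0.1994]
orientation: [-0.001, 0.732, -0.681, -0.0]
contact_force: [-0.4, 2.4, 0.0]
gripper_width: 0.172
```

>>> {"api": "drive_tool", "payload": {
  "plan": [
    [[0, 0, 0.0003, 0.1], [0, 0, 0.0006, 0.2], [0, 0, 0.0009, 0.3], [0, 0, 0.0011, 0.4], [0, 0, 0.0011, 0.4]]
  ]
}}

```text
time: 10.15
position: [0.5384, 0.3115, 0.2003]
orientation: [-0.001, 0.853, -0.521, -0.001]
contact_force: [-0.7, 4.7, -1.5]
gripper_width: 0.169
```

```bash
python3 - <<'E'
from h import *
o=tool(); print(o['torque'],o['joint_pos'])
save('wrist','i.png')
E
```

```text
t 10.15 pos [0.5384 0.3115 0.2003] yaw -1.0964 w 0.169 q7 -1.94 F [-0.7  4.7 -1.5]
[ 1.20950025  0.09689209 -0.02175242] [-0.13643788  0.46696569 -0.62881152  1.65615839  0.29673139  1.11456965
 -1.94229505]
```

View pics/i.png

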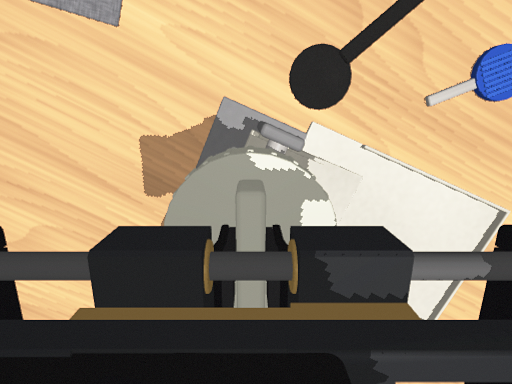

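>>> {"api": "drive_tool", "payload": {
  "plan": [
    [[0, 0.001, 0.0003, 0.12], [0, 0.002, 0.0007, 0.24], [0, 0.002, 0.001, 0.36], [0, 0.002, 0.0014, 0.48], [0, 0.002, 0.0017, 0.6], [0, 0.002, 0.002, 0.72], [0, 0.002, 0.0024, 0.84], [0, 0.002, 0.0027, 0.96], [0, 0.002, 0.0031, 1.08], [0, 0.002, 0.0034, 1.2], [0, 0.002, 0.0038, 1.32], [0, 0.002, 0.004, 1.4]]
  ]
}}

```text
time: 11.2
position: [0.5368, 0.3131, 0.2039]
orientation: [-0.001, 0.988, 0.152, -0.002]
contact_force: [-2.9, 4.4, -2.2]
gripper_width: 0.17
```

```bash
python3 - <<'E'
from h import *
o=tool(); print(o['torque'],o['joint_pos'])
E
```

```text
t 11.2 pos [0.5368 0.3131 0.2039] yaw 0.3047 w 0.17 q7 -0.7 F [-2.9  4.4 -2.2]
[ 1.20904267  0.83642727 -0.05591904] [ 0.05700383  0.5637772  -0.94852531  1.63987758  0.4822851   1.19347903
 -0.69659545]
```

>>> {"api": "drive_tool", "payload": {
  "plan": [
    [[-0.001, 0.001, 0.0003, 0.12], [-0.001, 0.001, 0.0007, 0.24], [-0.001, 0.001, 0.001, 0.36], [-0.001, 0.001, 0.0014, 0.48], [-0.001, 0.001, 0.0017, 0.6], [-0.001, 0.001, 0.002, 0.72], [-0.001, 0.001, 0.0024, 0.84], [-0.001, 0.001, 0.0027, 0.96], [-0.001, 0.001, 0.0031, 1.08], [-0.001, 0.001, 0.0034, 1.2], [-0.001, 0.001, 0.0038, 1.32], [-0.001, 0.001, 0.004, 1.4]]
  ]
}}

```text
time: 12.2
position: [0.5355, 0.3118, 0.2074]
orientation: [-0.001, 0.658, 0.753, -0.003]
contact_force: [-5.5, -0.3, 2.1]
gripper_width: 0.168
```

>>> {"api": "drive_tool", "payload": {
  "plan": [
    [[0, 0, 0.0003, 0.12], [0, 0, 0.0007, 0.24], [0, 0, 0.001, 0.36], [0, 0, 0.0014, 0.48], [0, 0, 0.0017, 0.6], [0, 0, 0.002, 0.72], [0, 0, 0.0024, 0.84], [0, 0, 0.0027, 0.96], [0, 0, 0.0031, 1.08], [0, 0, 0.0034, 1.2], [0, 0, 0.0038, 1.32], [0, 0, 0.004, 1.4]]
  ]
}}

```text
time: 13.2
position: [0.5375, 0.3104, 0.2114]
orientation: [-0.001, 0.02, 1.0, -0.003]
contact_force: [-2.3, -0.6, 1.2]
gripper_width: 0.169
```

```bash
python3 - <<'E'
from h import *
o=tool(); print(o['torque'],o['joint_pos'])
E
```

```text
t 13.2 pos [0.5375 0.3104 0.2114] yaw 3.1021 w 0.169 q7 1.87 F [-2.3 -0.6  1.2]
[-0.27720402  0.64199522 -0.15299694] [ 0.22817072  0.78083523 -1.3593452   1.62289105  0.77604482  1.39192011
  1.87390685]
```

>>> {"api": "drive_tool", "payload": {
  "plan": [
    [[0, 0, 0.002, 0], [0, 0, 0.004, 0], [0, 0, 0.004, 0]]
  ]
}}

```text
time: 13.45
position: [0.5373, 0.311, 0.2156]
orientation: [-0.001, 0.022, 1.0, -0.003]
contact_force: [-3.1, -4.7, -2.3]
gripper_width: 0.168
```

```bash
python3 - <<'E'
from h import *
o=tool(); print(o['torque'],o['joint_pos'])
E
```

```text
t 13.45 pos [0.5373 0.311  0.2156] yaw 3.0977 w 0.168 q7 1.87 F [-3.1 -4.7 -2.3]
[-0.90365821  0.84680935  0.05663957] [ 0.22846001  0.77549962 -1.36026631  1.61826001  0.76980975  1.39516073
  1.87341766]
```

>>> {"api": "drive_tool", "payload": {
  "plan": [
    [[0, 0, 0.005, 0], [0, 0, 0.01, 0], [0, 0, 0.01, 0]]
  ]
}}

```text
time: 13.7
position: [0.5391, 0.3144, 0.2282]
orientation: [0.002, 0.021, 1.0, 0.002]
contact_force: [-0.0, -0.4, -0.5]
gripper_width: 0.169
```

```bash
python3 - <<'E'
from h import *
o=tool(); print(o['torque'])
a=save('side','j1.png');b=save('wrist','j2.png')
cv2.imwrite('pics/j.png',np.hstack([b,cv2.resize(a[200:330,110:240],(384,384))])[:,:,::-1][:, 100:])
E
```

```text
t 13.7 pos [0.5391 0.3144 0.2282] yaw 3.0999 w 0.169 q7 1.89 F [-0.  -0.4 -0.5]
[ 0.20170012 -0.0284316  -0.04025987]
```

View pics/j.png

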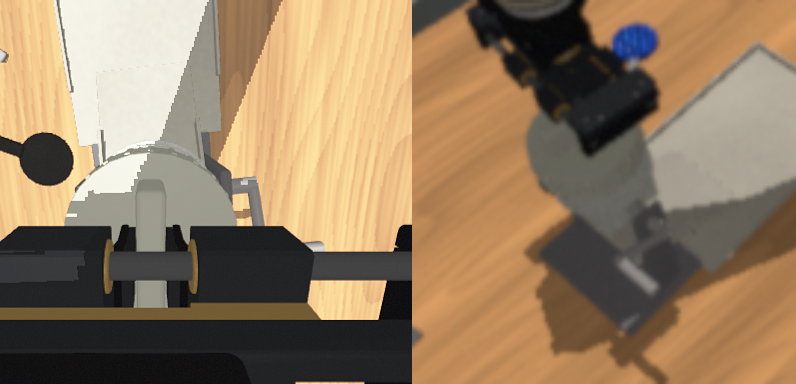

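>>> {"api": "drive_tool", "payload": {
  "plan": [
    [[0, 0, 0.04, 0], [0, 0, 0.085, 0], [0, 0, 0.085, 0], [0.12, -0.5, 0.085, -1.8], [0.12, -0.5, 0.085, -1.8], [0.12, -0.5, 0.085, -1.8], [0.12, -0.5, 0.085, -1.8], [0.12, -0.5, 0.085, -1.8], [0.12, -0.5, 0.085, -1.8], [0.12, -0.5, 0.085, -1.8], [0.12, -0.5, 0.085, -1.8], [0.12, -0.5, 0.085, -1.8]]
  ]
}}

```text
time: 14.8
position: [0.6261, -0.0536, 0.3118]
orientation: [0.001, 0.553, 0.833, 0.001]
contact_force: [0.9, -0.0, -1.5]
gripper_width: 0.167
```

>>> {"api": "drive_tool", "payload": {
  "plan": [
    [[0, 0, 0, 0], [0, 0, 0, 0]]
  ]
}}

```text
time: 14.97
position: [0.6264, -0.0555, 0.3108]
orientation: [0.0, 0.553, 0.833, 0.0]
contact_force: [0.1, 0.8, -1.8]
gripper_width: 0.169
```

```bash
python3 - <<'E'
from h import *
o=tool(); print(o['joint_pos'])
E
```

```text
t 14.97 pos [ 0.6264 -0.0555  0.3108] yaw 1.9694 w 0.169 q7 1.57 F [ 0.1  0.8 -1.8]
[ 0.76091917  0.56402247 -1.15120531  1.47752048  0.51579382  1.43152377
  1.56705803]
```

>>> {"api": "drive_tool", "payload": {
  "plan": [
    [[0.034, -0.135, -0.1, -0.87], [0.034, -0.135, -0.15, -0.87], [0.034, -0.135, -0.15, -0.87], [0.034, -0.135, -0.15, -0.87], [0.034, -0.135, -0.15, -0.87], [0.034, -0.135, -0.2, -0.87], [0.034, -0.135, -0.23, -0.87], [0.034, -0.135, -0.25, -0.87], [0.034, -0.135, -0.26, -0.87], [0.034, -0.135, -0.266, -0.87], [0.034, -0.135, -0.27, -0.87], [0.034, -0.135, -0.2725, -0.87]]
  ]
}}

```text
time: 15.97
position: [0.6608, -0.1858, 0.0402]
orientation: [0.001, 0.851, 0.526, 0.001]
contact_force: [-0.6, 0.5, -0.8]
gripper_width: 0.162
```

>>> {"api": "drive_tool", "payload": {
  "plan": [
    [[0, 0, 0, 0], [0, 0, 0, 0]]
  ]
}}

```text
time: 16.13
position: [0.6603, -0.1867, 0.0403]
orientation: [0.001, 0.851, 0.525, 0.001]
contact_force: [1.4, -0.0, -1.5]
gripper_width: 0.166
```

>>> {"api": "drive_tool", "payload": {
  "plan": [
    [[0, 0, -0.002, 0], [0, 0, -0.003, 0], [0, 0, -0.003, 0]]
  ]
}}

```text
time: 16.38
position: [0.6597, -0.1869, 0.0364]
orientation: [0.0, 0.851, 0.525, 0.0]
contact_force: [-0.4, -0.5, 0.5]
gripper_width: 0.172
```

>>> {"api": "drive_tool", "payload": {
  "plan": [
    [[0, 0, 0, 0], [0, 0, 0, 0], [0, 0, 0, 0], [0, 0, 0, 0], [0, 0, 0, 0], [0, 0, 0, 0]]
  ],
  "gripper": 0.4
}}

```text
time: 16.88
position: [0.6594, -0.1866, 0.0358]
orientation: [-0.0, 0.851, 0.525, 0.0]
contact_force: [-0.4, -1.2, 0.4]
gripper_width: 0.531
```

>>> {"api": "drive_tool", "payload": {
  "plan": [
    [[0, 0, 0.04, 0], [0, 0, 0.08, 0], [0, 0, 0.08, 0], [0, -0.125, 0.08, 0], [0, -0.125, 0.08, 0], [0, -0.125, 0.08, 0], [0, -0.125, 0.04, 0], [0, -0.125, 0.01, 0], [0, -0.125, -0.015, 0], [0, -0.125, -0.02, 0], [0, -0.125, -0.024, 0], [0, -0.125, -0.024, 0]]
  ],
  "gripper": 1,
  "newtons": 20
}}

```text
time: 17.88
position: [0.6599, -0.3114, 0.0122]
orientation: [0.0, 0.851, 0.525, 0.0]
contact_force: [-0.2, -0.4, -0.5]
gripper_width: 0.008
```

>>> {"api": "drive_tool", "payload": {
  "plan": [
    [[0, 0, -0.004, 0], [0, 0, -0.004, 0], [0, 0, -0.004, 0]]
  ]
}}

```text
time: 18.13
position: [0.6601, -0.3118, 0.0092]
orientation: [0.001, 0.851, 0.525, 0.001]
contact_force: [-0.5, -0.1, -0.3]
gripper_width: 0.001
```

>>> {"api": "drive_tool", "payload": {
  "plan": [
    [[0, 0, -0.004, 0], [0, 0, -0.004, 0], [0, 0, -0.004, 0]]
  ]
}}

```text
time: 18.38
position: [0.6592, -0.3118, 0.0038]
orientation: [-0.0, 0.851, 0.525, -0.0]
contact_force: [0.5, -0.2, 0.0]
gripper_width: 0.005
```

>>> {"api": "drive_tool", "payload": {
  "plan": [
    [[0, 0, -0.004, 0], [0, 0, -0.004, 0], [0, 0, -0.004, 0]]
  ]
}}

```text
time: 18.63
position: [0.6591, -0.3117, -0.0006]
orientation: [-0.0, 0.851, 0.525, -0.0]
contact_force: [-0.5, -0.2, 0.6]
gripper_width: 0.007
```

>>> {"api": "drive_tool", "payload": {
  "plan": [
    [[0, 0, -0.003, 0], [0, 0, -0.003, 0], [0, 0, -0.003, 0]]
  ]
}}

```text
time: 18.88
position: [0.6592, -0.3117, -0.0035]
orientation: [-0.0, 0.851, 0.525, -0.0]
contact_force: [-0.8, 0.3, 0.2]
gripper_width: 0.003
```

>>> {"api": "drive_tool", "payload": {
  "plan": [
    [[0, 0, -0.003, 0], [0, 0, -0.003, 0], [0, 0, -0.003, 0]]
  ]
}}

```text
time: 19.13
position: [0.6591, -0.3117, -0.0065]
orientation: [-0.0, 0.851, 0.525, -0.0]
contact_force: [0.2, -0.5, 0.1]
gripper_width: 0.004
```

>>> {"api": "drive_tool", "payload": {
  "plan": [
    [[0, 0, -0.003, 0], [0, 0, -0.003, 0], [0, 0, -0.003, 0]]
  ]
}}

```text
time: 19.38
position: [0.6599, -0.3118, -0.0079]
orientation: [0.0, 0.851, 0.525, 0.0]
contact_force: [-1.3, -0.5, 4.8]
gripper_width: 0.008
```

>>> {"api": "drive_tool", "payload": {
  "plan": [
    [[0, 0, 0.04, 0], [0, 0, 0.08, 0], [0, 0, 0.15, 0.53], [-0.24, 0.67, 0.34, 0.53], [-0.24, 0.67, 0.34, 0.53], [-0.24, 0.67, 0.34, 0.53], [-0.24, 0.67, 0.34, 0.53], [-0.24, 0.67, 0.34, 0.53], [-0.24, 0.67, 0.34, 0.53], [-0.24, 0.67, 0.34, 0.53], [-0.24, 0.67, 0.34, 0.53], [-0.24, 0.67, 0.34, 0.53]]
  ],
  "gripper": 0.4,
  "newtons": 30
}}

```text
time: 20.38
position: [0.5374, 0.0275, 0.2231]
orientation: [0.0, 0.684, 0.73, -0.0]
contact_force: [1.7, -0.5, 0.2]
gripper_width: 0.597
```

```bash
python3 - <<'E'
from h import *
o=tool(); print(o['joint_pos'])
E
```

```text
t 20.38 pos [0.5374 0.0275 0.2231] yaw 1.636 w 0.597 q7 1.09 F [ 1.7 -0.5  0.2]
[ 0.72267544  0.45318224 -1.1230212   1.80514274  0.44429574  1.16671042
  1.0936022 ]
```

>>> {"api": "drive_tool", "payload": {
  "plan": [
    [[-0.02, 0, 0.06, 0], [-0.03, 0.02, 0.077, 0], [-0.1175, 0.33, 0.077, 0], [-0.1175, 0.33, 0.077, 0], [-0.1175, 0.33, 0.077, 0], [-0.1175, 0.33, 0.077, 0], [-0.1175, 0.33, 0.077, 0], [-0.1175, 0.33, 0.077, 0], [-0.1175, 0.33, 0.077, 0], [-0.1175, 0.33, 0.077, 0], [-0.1175, 0.33, 0.077, 0], [-0.1175, 0.33, 0.077, 0]]
  ]
}}

```text
time: 21.38
position: [0.419, 0.3582, 0.2996]
orientation: [-0.0, 0.682, 0.732, 0.0]
contact_force: [0.9, -1.3, 0.0]
gripper_width: 0.601
```

>>> {"api": "drive_tool", "payload": {
  "plan": [
    [[0, 0, 0, 0], [0, 0, 0, 0]]
  ]
}}

```text
time: 21.55
position: [0.4219, 0.3543, 0.2992]
orientation: [0.0, 0.685, 0.729, -0.0]
contact_force: [0.5, 0.0, -0.7]
gripper_width: 0.6
```

```bash
python3 - <<'E'
from h import *
o=tool(); im=save('wrist','k.png')
spot('crank_peg','wrist',.1595); spot('mouth','wrist',.193)
print('exp',proj('wrist',[.420,.358,.1595]))
E
```

```text
t 21.55 pos [0.4219 0.3543 0.2992] yaw 1.6334 w 0.6 q7 0.5 F [ 0.5  0.  -0.7]
wrist crank_peg 0.6 [254.6 181.3] -> [0.4177 0.359 ]
wrist mouth 0.83 [200.2 301.3] -> [0.5404 0.3105]
exp [253.3116814  183.51399684]
```

View pics/k.png

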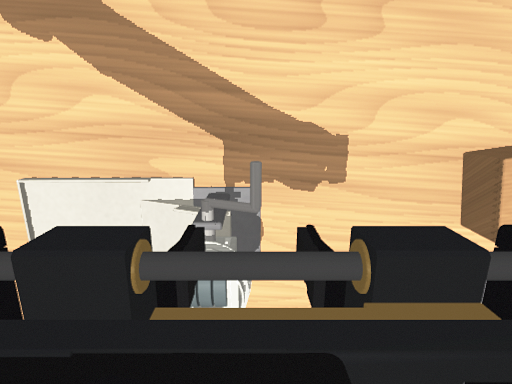

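>>> {"api": "drive_tool", "payload": {
  "plan": [
    [[-0.0024, 0.0037, -0.04, 0], [-0.0024, 0.0037, -0.08, 0], [-0.0024, 0.0037, -0.11, 0], [-0.0024, 0.0037, -0.135, 0], [-0.0024, 0.0037, -0.155, 0], [-0.0024, 0.0037, -0.1617, 0], [-0.0024, 0.0037, -0.1617, 0], [-0.0024, 0.0037, -0.1617, 0]]
  ]
}}

```text
time: 22.37
position: [0.4192, 0.3596, 0.1386]
orientation: [-0.0, 0.684, 0.729, 0.001]
contact_force: [-0.1, 0.2, 0.3]
gripper_width: 0.597
```

>>> {"api": "drive_tool", "payload": {
  "plan": [
    [[0, 0, 0, 0], [0, 0, 0, 0], [0, 0, 0, 0], [0, 0, 0, 0], [0, 0, 0, 0], [0, 0, 0, 0], [0, 0, 0, 0], [0, 0, 0, 0], [0, 0, 0, 0], [0, 0, 0, 0]]
  ],
  "gripper": 1,
  "newtons": 30
}}

```text
time: 23.2
position: [0.4186, 0.3591, 0.1378]
orientation: [0.0, 0.684, 0.73, -0.0]
contact_force: [0.6, -2.5, 1.9]
gripper_width: 0.121
```

```bash
python3 - <<'E'
from h import *
o=tool()
ps=.068; ey=np.array([-np.sin(ps),np.cos(ps)])
for lo,hi in((0,1.1),(1.1,2.27)):
    print([[*(np.round(.06*(np.sin(1.15-q)-np.sin(1.15-lo))*ey,4)).tolist(),round(.06*(np.cos(1.15-q)-np.cos(1.15-lo)),4),0] for q in np.linspace(lo,hi,13)[1:]])
E
```

```text
t 23.2 pos [0.4186 0.3591 0.1378] yaw 1.6359 w 0.121 q7 0.34 F [ 0.6 -2.5  1.9]
[[0.0002, -0.0025, np.float64(0.0049), 0], [0.0004, -0.0054, np.float64(0.0096), 0], [0.0006, -0.0087, np.float64(0.014), 0], [0.0008, -0.0124, np.float64(0.018), 0], [0.0011, -0.0165, np.float64(0.0217), 0], [0.0014, -0.0208, np.float64(0.025), 0], [0.0017, -0.0255, np.float64(0.0279), 0], [0.0021, -0.0304, np.float64(0.0304), 0], [0.0024, -0.0355, np.float64(0.0323), 0], [0.0028, -0.0408, np.float64(0.0339), 0], [0.0031, -0.0462, np.float64(0.0349), 0], [0.0035, -0.0516, np.float64(0.0354), 0]]
[[0.0004, -0.0058, np.float64(0.0), 0], [0.0008, -0.0116, np.float64(-0.0006), 0], [0.0012, -0.0174, np.float64(-0.0017), 0], [0.0016, -0.023, np.float64(-0.0034), 0], [0.0019, -0.0284, np.float64(-0.0056), 0], [0.0023, -0.0335, np.float64(-0.0083), 0], [0.0026, -0.0384, np.float64(-0.0115), 0], [0.0029, -0.0429, np.float64(-0.0152), 0], [0.0032, -0.0471, np.float64(-0.0193), 0], [0.0035, -0.0508, np.float64(-0.0238), 0], [0.0037, -0.0541, np.float64(-0.0287), 0], [0.0039, -0.0569, np.float64(-0.0338), 0]]
```

>>> {"api": "drive_tool", "payload": {
  "plan": [
    [[0.0002, -0.0025, 0.0049, 0], [0.0004, -0.0054, 0.0096, 0], [0.0006, -0.0087, 0.014, 0], [0.0008, -0.0124, 0.018, 0], [0.0011, -0.0165, 0.0217, 0], [0.0014, -0.0208, 0.025, 0], [0.0017, -0.0255, 0.0279, 0], [0.0021, -0.0304, 0.0304, 0], [0.0024, -0.0355, 0.0323, 0], [0.0028, -0.0408, 0.0339, 0], [0.0031, -0.0462, 0.0349, 0], [0.0035, -0.0516, 0.0354, 0]]
  ]
}}

```text
time: 24.2
position: [0.4215, 0.315, 0.1772]
orientation: [-0.004, 0.683, 0.731, 0.006]
contact_force: [-2.9, 10.3, 5.8]
gripper_width: 0.126
```

>>> {"api": "drive_tool", "payload": {
  "plan": [
    [[0.0004, -0.0058, 0.0, 0], [0.0008, -0.0116, -0.0006, 0], [0.0012, -0.0174, -0.0017, 0], [0.0016, -0.023, -0.0034, 0], [0.0019, -0.0284, -0.0056, 0], [0.0023, -0.0335, -0.0083, 0], [0.0026, -0.0384, -0.0115, 0], [0.0029, -0.0429, -0.0152, 0], [0.0032, -0.0471, -0.0193, 0], [0.0035, -0.0508, -0.0238, 0], [0.0037, -0.0541, -0.0287, 0], [0.0039, -0.0569, -0.0338, 0]]
  ]
}}

```text
time: 25.2
position: [0.4256, 0.2531, 0.1417]
orientation: [-0.0, 0.683, 0.73, 0.002]
contact_force: [-3.5, 2.0, 9.1]
gripper_width: 0.125
```

>>> {"api": "drive_tool", "payload": {
  "plan": [
    [[0, 0, 0, 0], [0, 0, 0, 0], [0, 0, 0, 0], [0, 0, 0, 0], [0, 0, 0, 0], [0, 0, 0, 0]]
  ]
}}

```text
time: 25.7
position: [0.4256, 0.2526, 0.1407]
orientation: [-0.0, 0.683, 0.73, 0.001]
contact_force: [-1.9, 3.8, 6.9]
gripper_width: 0.128
```

```bash
python3 - <<'E'
from h import *
o=tool(); im=save('top','l.png')
spot('puck1','top',.015,5,spotter.regions_of); spot('crank_peg','top',.16)
E
```

```text
t 25.7 pos [0.4256 0.2526 0.1407] yaw 1.6369 w 0.128 q7 0.52 F [-1.9  3.8  6.9]
top puck1 0.79 [206. 209.] -> [0.5427 0.1099]
top puck1 0.67 [192.9 206.3] -> [0.5529 0.1534]
top puck1 0.58 [228.1 204. ] -> [0.5574 0.0362]
top crank_peg 0.3 [356.6 237.9] -> [ 0.4285 -0.355 ]
top crank_peg 0.21 [295.5 228.7] -> [ 0.4608 -0.1741]
```

```bash
python3 - <<'E'
from h import *
im=cv2.imread('pics/l.png')
cv2.imwrite('pics/m.png',cv2.resize(im[165:255,110:260],(800,480),interpolation=cv2.INTER_CUBIC))
E
```

```text
(no output)
```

View pics/m.png

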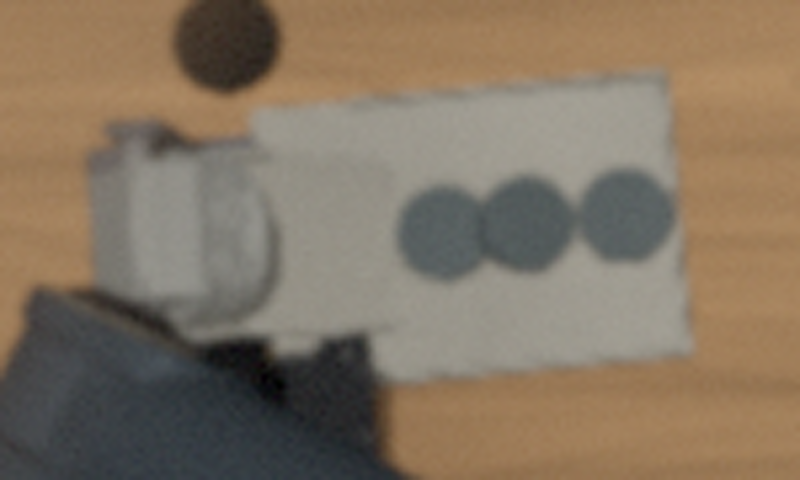

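>>> {"api": "drive_tool", "payload": {
  "plan": [
    [[-0.0002, 0.0028, 0.0051, 0], [-0.0004, 0.0061, 0.01, 0], [-0.0007, 0.0098, 0.0145, 0], [-0.001, 0.014, 0.0186, 0], [-0.0013, 0.0185, 0.0223, 0], [-0.0016, 0.0234, 0.0255, 0], [-0.002, 0.0285, 0.0282, 0], [-0.0023, 0.0339, 0.0304, 0], [-0.0027, 0.0395, 0.0321, 0], [-0.0031, 0.0453, 0.0332, 0], [-0.0035, 0.0511, 0.0338, 0], [-0.0039, 0.0569, 0.0338, 0]]
  ]
}}

```text
time: 26.85
position: [0.4228, 0.3027, 0.1738]
orientation: [0.004, 0.685, 0.729, -0.005]
contact_force: [-0.4, -11.4, 6.3]
gripper_width: 0.127
```

>>> {"api": "drive_tool", "payload": {
  "plan": [
    [[-0.0004, 0.0054, -0.0005, 0], [-0.0007, 0.0108, -0.0015, 0], [-0.0011, 0.0161, -0.0031, 0], [-0.0014, 0.0212, -0.005, 0], [-0.0018, 0.0261, -0.0075, 0], [-0.0021, 0.0308, -0.0104, 0], [-0.0024, 0.0351, -0.0137, 0], [-0.0027, 0.0392, -0.0174, 0], [-0.0029, 0.0429, -0.0214, 0], [-0.0031, 0.0462, -0.0258, 0], [-0.0033, 0.0491, -0.0305, 0], [-0.0035, 0.0516, -0.0354, 0]]
  ]
}}

```text
time: 27.85
position: [0.4197, 0.3562, 0.1388]
orientation: [0.003, 0.685, 0.729, -0.003]
contact_force: [-0.0, -8.9, 6.3]
gripper_width: 0.122
```

>>> {"api": "drive_tool", "payload": {
  "plan": [
    [[0, 0.001, -0.002, 0], [0, 0.001, -0.004, 0], [0, 0.001, -0.006, 0], [0, 0.001, -0.006, 0]]
  ]
}}

```text
time: 28.18
position: [0.4196, 0.3588, 0.1332]
orientation: [0.002, 0.684, 0.729, -0.001]
contact_force: [1.0, -4.8, 2.9]
gripper_width: 0.126
```

```bash
python3 - <<'E'
from h import *
o=tool()
E
```

```text
t 28.18 pos [0.4196 0.3588 0.1332] yaw 1.6345 w 0.126 q7 0.33 F [ 1.  -4.8  2.9]
```

>>> {"api": "drive_tool", "payload": {
  "plan": [
    [[0, 0, -0.002, 0], [0, 0, -0.005, 0], [0, 0, -0.005, 0], [0, 0, -0.005, 0]]
  ]
}}

```text
time: 28.52
position: [0.42, 0.3593, 0.1304]
orientation: [0.003, 0.684, 0.729, -0.001]
contact_force: [-2.2, -9.4, 17.6]
gripper_width: 0.128
```

>>> {"api": "drive_tool", "payload": {
  "plan": [
    [[0, 0, 0.004, 0], [0, 0, 0.004, 0], [0, 0, 0.004, 0], [0, 0, 0.004, 0], [0, 0, 0.004, 0], [0, 0, 0.04, 0], [0, 0, 0.08, 0], [0, 0, 0.12, 0], [0, 0, 0.15, 0], [0, 0, 0.17, 0]]
  ],
  "gripper": 0.4
}}

```text
time: 29.35
position: [0.4186, 0.362, 0.3003]
orientation: [-0.0, 0.683, 0.73, 0.002]
contact_force: [-0.1, 0.6, -0.7]
gripper_width: 0.596
```

>>> {"api": "drive_tool", "payload": {
  "plan": [
    [[0.24, -0.545, 0, -0.53], [0.24, -0.545, 0, -0.53], [0.24, -0.545, 0, -0.53], [0.24, -0.545, 0, -0.53], [0.24, -0.545, 0, -0.53], [0.24, -0.545, 0, -0.53], [0.24, -0.545, 0, -0.53], [0.24, -0.545, 0, -0.53], [0.24, -0.545, 0, -0.53], [0.24, -0.545, 0, -0.53], [0.24, -0.545, 0, -0.53], [0.24, -0.545, 0, -0.53]]
  ]
}}

```text
time: 30.35
position: [0.6205, -0.0989, 0.2966]
orientation: [-0.0, 0.851, 0.525, -0.0]
contact_force: [1.6, 0.4, -0.6]
gripper_width: 0.594
```

```bash
python3 - <<'E'
from h import *
o=tool()
E
```

```text
t 30.35 pos [ 0.6205 -0.0989  0.2966] yaw 1.1061 w 0.594 q7 0.87 F [ 1.6  0.4 -0.6]
```

>>> {"api": "drive_tool", "payload": {
  "plan": [
    [[0.039, -0.088, -0.05, 0], [0.039, -0.088, -0.1, 0], [0.039, -0.088, -0.14, 0], [0.039, -0.088, -0.18, 0], [0.039, -0.088, -0.18, 0], [0.039, -0.088, -0.18, 0], [0.039, -0.088, -0.18, 0]]
  ]
}}

```text
time: 30.93
position: [0.657, -0.1854, 0.1133]
orientation: [-0.003, 0.851, 0.525, -0.002]
contact_force: [-0.4, -0.4, 0.5]
gripper_width: 0.6
```

```bash
python3 - <<'E'
from h import *
o=tool(); im=save('wrist','n.png')
for r in spotter.regions_of('cap_bar','wrist')[:2]: print(r['p'],r['centre'],r['mask'].sum())
spot('cap_bar','wrist',.05)
E
```

```text
t 30.93 pos [ 0.657  -0.1854  0.1133] yaw 1.1053 w 0.6 q7 0.89 F [-0.4 -0.4  0.5]
0.62 [248.1, 200.0] 10821
wrist cap_bar 0.58 [247.6 215.4] -> [ 0.6694 -0.1892]
```

>>> {"api": "drive_tool", "payload": {
  "plan": [
    [[0, 0, -0.03, 0], [0, 0, -0.06, 0], [0, 0, -0.075, 0], [0, 0, -0.08, 0], [0, 0, -0.08, 0], [0, 0, -0.08, 0]]
  ]
}}

```text
time: 31.58
position: [0.6605, -0.1848, 0.0389]
orientation: [0.001, 0.851, 0.525, 0.001]
contact_force: [0.8, -1.0, 0.4]
gripper_width: 0.601
```

>>> {"api": "drive_tool", "payload": {
  "plan": [
    [[0, 0, 0, 0], [0, 0, 0, 0], [0, 0, 0, 0], [0, 0, 0, 0], [0, 0, 0, 0], [0, 0, 0, 0], [0, 0, 0, 0], [0, 0, 0, 0], [0, 0, 0, 0], [0, 0, 0, 0]]
  ],
  "gripper": 1,
  "newtons": 45
}}

```text
time: 32.42
position: [0.659, -0.1852, 0.0368]
orientation: [0.0, 0.851, 0.525, -0.0]
contact_force: [-0.9, 0.1, 1.4]
gripper_width: 0.172
```

>>> {"api": "drive_tool", "payload": {
  "plan": [
    [[0, 0, 0.04, 0], [0, 0, 0.08, 0], [0, 0, 0.12, 0.1], [0, 0, 0.16, 0.2], [-0.02, 0.03, 0.2, 0.3], [-0.03, 0.06, 0.24, 0.42], [-0.04, 0.09, 0.272, 0.54], [-0.122, 0.495, 0.272, 1.95], [-0.122, 0.495, 0.272, 1.95], [-0.122, 0.495, 0.272, 1.95], [-0.122, 0.495, 0.272, 1.95], [-0.122, 0.495, 0.272, 1.95]]
  ]
}}

```text
time: 33.42
position: [0.5812, 0.0944, 0.2993]
orientation: [0.0, 0.419, 0.908, -0.0]
contact_force: [0.1, 0.1, -1.9]
gripper_width: 0.165
```

>>> {"api": "drive_tool", "payload": {
  "plan": [
    [[0, 0, 0, 0], [0, 0, 0, 0], [0, 0, 0, 0]]
  ]
}}

```text
time: 33.67
position: [0.5822, 0.0925, 0.299]
orientation: [-0.0, 0.422, 0.907, -0.001]
contact_force: [0.2, -0.4, -1.4]
gripper_width: 0.168
```

```bash
python3 - <<'E'
from h import *
o=tool()
E
```

```text
t 33.67 pos [0.5822 0.0925 0.299 ] yaw 2.2706 w 0.168 q7 1.6 F [ 0.2 -0.4 -1.4]
```

>>> {"api": "drive_tool", "payload": {
  "plan": [
    [[-0.0447, 0.217, 0, 0.79], [-0.0447, 0.217, 0, 0.79], [-0.0447, 0.217, 0, 0.79], [-0.0447, 0.217, 0, 0.79], [-0.0447, 0.217, 0, 0.79], [-0.0447, 0.217, 0, 0.79], [-0.0447, 0.217, 0, 0.79], [-0.0447, 0.217, 0, 0.79], [-0.0447, 0.217, 0, 0.79], [-0.0447, 0.217, -0.02, 0.79], [-0.0447, 0.217, -0.04, 0.79], [-0.0447, 0.217, -0.04, 0.79]]
  ]
}}

```text
time: 34.67
position: [0.538, 0.3057, 0.2553]
orientation: [-0.002, 0.043, 0.999, -0.003]
contact_force: [0.5, -1.0, -2.1]
gripper_width: 0.168
```

>>> {"api": "drive_tool", "payload": {
  "plan": [
    [[0, 0, 0, 0], [0, 0, 0, 0], [0, 0, 0, 0]]
  ]
}}

```text
time: 34.92
position: [0.5382, 0.31, 0.2609]
orientation: [0.001, 0.041, 0.999, 0.001]
contact_force: [0.0, 0.3, -1.6]
gripper_width: 0.168
```

```bash
python3 - <<'E'
from h import *
o=tool(); print(o['joint_pos'])
E
```

```text
t 34.92 pos [0.5382 0.31   0.2609] yaw 3.0594 w 0.168 q7 1.93 F [ 0.   0.3 -1.6]
[ 0.21798501  0.67329513 -1.29528198  1.56633031  0.65493809  1.40207225
  1.92668769]
```

>>> {"api": "drive_tool", "payload": {
  "plan": [
    [[-0.0005, 0, -0.02, 0], [-0.0005, 0, -0.035, 0], [-0.0005, 0, -0.042, 0], [-0.0005, 0, -0.045, 0], [-0.0005, 0, -0.047, 0], [-0.0005, 0, -0.049, 0], [-0.0005, 0, -0.049, 0], [-0.0005, 0, -0.049, 0]]
  ]
}}

```text
time: 35.58
position: [0.537, 0.3099, 0.2116]
orientation: [0.0, 0.04, 0.999, -0.0]
contact_force: [-1.4, -3.1, 4.1]
gripper_width: 0.169
```

```bash
python3 - <<'E'
from h import *
o=tool(); print(o['torque'])
E
```

```text
t 35.58 pos [0.537  0.3099 0.2116] yaw 3.0608 w 0.169 q7 1.89 F [-1.4 -3.1  4.1]
[-0.5171891   0.41408399 -0.04946418]
```

>>> {"api": "drive_tool", "payload": {
  "plan": [
    [[0, 0, -0.0003, -0.12], [0, 0, -0.0007, -0.24], [0, 0, -0.001, -0.36], [0, 0, -0.0014, -0.48], [0, 0, -0.0017, -0.6], [0, 0, -0.0021, -0.72], [0, 0, -0.0024, -0.84], [0, 0, -0.0028, -0.96], [0, 0, -0.0031, -1.08], [0, 0, -0.0034, -1.2], [0, 0, -0.0038, -1.32], [0, 0, -0.0041, -1.44]]
  ]
}}

```text
time: 36.58
position: [0.5346, 0.312, 0.2077]
orientation: [-0.001, 0.69, 0.724, 0.0]
contact_force: [-5.1, -0.6, 4.8]
gripper_width: 0.171
```

```bash
python3 - <<'E'
from h import *
o=tool(); print(o['torque'])
E
```

```text
t 36.58 pos [0.5346 0.312  0.2077] yaw 1.6188 w 0.171 q7 0.63 F [-5.1 -0.6  4.8]
[-0.06820482  1.10446929  0.27434773]
```

>>> {"api": "drive_tool", "payload": {
  "plan": [
    [[-0.001, 0.001, -0.0003, -0.12], [-0.001, 0.001, -0.0007, -0.24], [-0.001, 0.001, -0.001, -0.36], [-0.001, 0.001, -0.0014, -0.48], [-0.001, 0.001, -0.0017, -0.6], [-0.001, 0.001, -0.0021, -0.72], [-0.001, 0.001, -0.0024, -0.84], [-0.001, 0.001, -0.0028, -0.96], [-0.001, 0.001, -0.0031, -1.08], [-0.001, 0.001, -0.0034, -1.2], [-0.001, 0.001, -0.0038, -1.32], [-0.001, 0.001, -0.0041, -1.44]]
  ]
}}

```text
time: 37.58
position: [0.5361, 0.3138, 0.2037]
orientation: [-0.002, 0.996, 0.089, 0.002]
contact_force: [1.8, 2.9, 2.0]
gripper_width: 0.169
```

>>> {"api": "drive_tool", "payload": {
  "plan": [
    [[0.001, -0.001, -0.0003, -0.12], [0.001, -0.001, -0.0007, -0.24], [0.001, -0.001, -0.001, -0.36], [0.001, -0.001, -0.0014, -0.48], [0.001, -0.001, -0.0017, -0.6], [0.001, -0.001, -0.0021, -0.72], [0.001, -0.001, -0.0024, -0.84], [0.001, -0.001, -0.0028, -0.96], [0.001, -0.001, -0.0031, -1.08], [0.001, -0.001, -0.0034, -1.2], [0.001, -0.001, -0.0038, -1.32], [0.001, -0.001, -0.004, -1.4]]
  ]
}}

```text
time: 38.58
position: [0.5385, 0.3121, 0.2003]
orientation: [-0.003, 0.819, -0.574, 0.001]
contact_force: [1.7, 0.3, 4.3]
gripper_width: 0.167
```

```bash
python3 - <<'E'
from h import *
o=tool(); print(o['torque'],o['joint_pos'])
E
```

```text
t 38.58 pos [0.5385 0.3121 0.2003] yaw -1.2226 w 0.167 q7 -1.93 F [1.7 0.3 4.3]
[ 0.06733727 -0.18324593  0.09944974] [-0.37021346  0.40973894 -0.29957538  1.67352239  0.13439689  1.07186177
 -1.93270277]
```

>>> {"api": "drive_tool", "payload": {
  "plan": [
    [[0, 0, -0.0003, -0.1], [0, 0, -0.0006, -0.2], [0, 0, -0.0008, -0.28], [0, 0, -0.001, -0.34], [0, 0, -0.001, -0.4], [0, 0, -0.001, -0.45], [0, 0, -0.001, -0.45]]
  ]
}}

```text
time: 39.17
position: [0.5388, 0.3114, 0.1999]
orientation: [0.003, -0.671, 0.741, -0.001]
contact_force: [0.7, -0.1, 6.0]
gripper_width: 0.165
```

```bash
python3 - <<'E'
from h import *
o=tool(); print(o['torque'],o['joint_pos'])
E
```

```text
t 39.17 pos [0.5388 0.3114 0.1999] yaw -1.67 w 0.165 q7 -2.34 F [ 0.7 -0.1  6. ]
[-0.11925746  0.15203007  0.01993029] [-0.43800903  0.40107806 -0.20647387  1.67846512  0.09252086  1.06529657
 -2.34292655]
```

>>> {"api": "drive_tool", "payload": {
  "plan": [
    [[0, 0, -0.0003, -0.1], [0, 0, -0.0005, -0.2], [0, 0, -0.0005, -0.25], [0, 0, -0.0005, -0.25]]
  ]
}}

```text
time: 39.5
position: [0.5389, 0.3113, 0.1996]
orientation: [0.003, -0.573, 0.819, -0.0]
contact_force: [1.1, -1.5, 7.7]
gripper_width: 0.176
```

```bash
python3 - <<'E'
from h import *
o=tool(); print(o['torque'],o['joint_pos'])
im=save('wrist','o.png'); cv2.imwrite('pics/o2.png',im[60:330,100:400,::-1])
E
```

```text
t 39.5 pos [0.5389 0.3113 0.1996] yaw -1.9202 w 0.176 q7 -2.57 F [ 1.1 -1.5  7.7]
[-0.1376733   0.13401548 -0.10297847] [-0.47780019  0.39742521 -0.1527413   1.6812754   0.06858639  1.0615449
 -2.57209804]
```

View pics/o2.png

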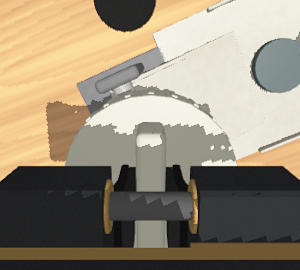

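>>> {"api": "drive_tool", "payload": {
  "plan": [
    [[0, 0, 0, 0], [0, 0, 0, 0], [0, 0, 0, 0], [0, 0, 0, 0], [0, 0, 0.02, 0], [0, 0, 0.04, 0], [0, 0, 0.04, 0.12], [0, 0, 0.04, 0.24], [0, 0, 0.04, 0.36], [0, 0, 0.04, 0.48], [0, 0, 0.04, 0.6], [0, 0, 0.04, 0.72]]
  ],
  "gripper": 0.5
}}

```text
time: 40.55
position: [0.5368, 0.31, 0.2364]
orientation: [0.0, 0.827, -0.562, -0.0]
contact_force: [0.2, -0.9, -0.2]
gripper_width: 0.497
```

>>> {"api": "drive_tool", "payload": {
  "plan": [
    [[0, 0, 0, 0.12], [0, 0, 0, 0.24], [0, 0, 0, 0.36], [0, 0, 0, 0.48], [0, 0, 0, 0.6], [0, 0, 0, 0.72], [0, 0, 0, 0.84], [0, 0, 0, 0.96], [0, 0, 0, 1.08], [0, 0, 0, 1.2], [0, 0, 0, 1.32], [0, 0, 0, 1.44]]
  ]
}}

```text
time: 41.55
position: [0.5369, 0.3099, 0.2364]
orientation: [-0.0, 0.992, 0.123, -0.0]
contact_force: [-0.4, 0.4, -0.4]
gripper_width: 0.501
```

>>> {"api": "drive_tool", "payload": {
  "plan": [
    [[0, 0, 0, 0.12], [0, 0, 0, 0.24], [0, 0, 0, 0.36], [0, 0, 0, 0.48], [0, 0, 0, 0.6], [0, 0, 0, 0.72], [0, 0, 0, 0.84], [0, 0, 0, 0.96], [0, 0, 0, 0.98], [0, 0, 0, 0.98]]
  ]
}}

```text
time: 42.38
position: [0.5369, 0.3098, 0.2364]
orientation: [-0.0, 0.82, 0.572, -0.0]
contact_force: [0.4, 0.4, -0.5]
gripper_width: 0.498
```

```bash
python3 - <<'E'
from h import *
o=tool(); im=save('wrist','p1.png');b=save('side','p2.png')
for l,z in(('cap_bar',.213),('cap',.163)): spot(l,'wrist',z); spot(l,'side',z)
np.save('cal.npy',cal('wrist'),allow_pickle=True)
s=cv2.resize(b[205:300,120:240],None,fx=4,fy=4,interpolation=cv2.INTER_CUBIC)
i0=cv2.imread('pics/b.png')[205:300,120:240]; s0=cv2.resize(i0,None,fx=2,fy=2,interpolation=cv2.INTER_CUBIC)
C=np.zeros((384,780,3),np.uint8); C[:,:300]=im[:, 100:400][:,:,::-1]; C[:380,300:780]=s[:,:,::-1]; C[:190,300:540]=s0
cv2.imwrite('pics/p.png',C)
E
```

```text
t 42.38 pos [0.5369 0.3098 0.2364] yaw 1.219 w 0.498 q7 0.33 F [ 0.4  0.4 -0.5]
wrist cap_bar 0.7 [250.  220.2] -> [0.5352 0.3111]
side cap_bar 0.69 [169.3 246.7] -> [0.5377 0.314 ]
wrist cap 0.68 [251.1 201.7] -> [0.5366 0.3117]
side cap 0.56 [174.1 256.1] -> [0.5364 0.3096]
```

View pics/p.png

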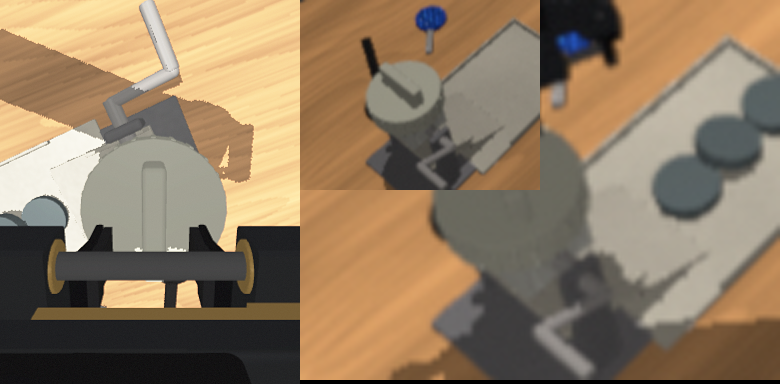

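>>> {"api": "drive_tool", "payload": {
  "plan": [
    [[0.001, 0.001, -0.02, 0], [0.001, 0.001, -0.0365, 0], [0.001, 0.001, -0.0365, 0], [0.001, 0.001, -0.0365, 0]]
  ]
}}

```text
time: 43.02
position: [0.5376, 0.3106, 0.1998]
orientation: [-0.0, 0.819, 0.573, -0.001]
contact_force: [-0.1, -0.1, 0.9]
gripper_width: 0.501
```

>>> {"api": "drive_tool", "payload": {
  "plan": [
    [[0, 0, 0, 0], [0, 0, 0, 0], [0, 0, 0, 0], [0, 0, 0, 0], [0, 0, 0, 0], [0, 0, 0, 0], [0, 0, 0, 0], [0, 0, 0, 0]]
  ],
  "gripper": 1
}}

```text
time: 43.68
position: [0.5382, 0.3111, 0.2007]
orientation: [0.0, 0.819, 0.573, 0.0]
contact_force: [-0.1, 0.1, 1.3]
gripper_width: 0.17
```

>>> {"api": "drive_tool", "payload": {
  "plan": [
    [[0, 0, -0.0003, -0.1], [0, 0, -0.0006, -0.2], [0, 0, -0.0009, -0.3], [0, 0, -0.0009, -0.3]]
  ]
}}

```text
time: 44.02
position: [0.5388, 0.3113, 0.2006]
orientation: [0.001, 0.896, 0.445, 0.001]
contact_force: [1.0, -0.2, 6.0]
gripper_width: 0.172
```

```bash
python3 - <<'E'
from h import *
o=tool(); print(o['torque'])
E
```

```text
t 44.02 pos [0.5388 0.3113 0.2006] yaw 0.9218 w 0.172 q7 0.04 F [ 1.  -0.2  6. ]
[-0.13873818 -0.31627161  0.67147763]
```

>>> {"api": "drive_tool", "payload": {
  "plan": [
    [[0, 0, 0, -0.08], [0, 0, 0, -0.16], [0, 0, 0, -0.16]]
  ]
}}

```text
time: 44.27
position: [0.5384, 0.3116, 0.2007]
orientation: [0.0, 0.928, 0.373, 0.001]
contact_force: [0.3, -1.0, 6.3]
gripper_width: 0.192
```

```bash
python3 - <<'E'
from h import *
o=tool(); print(o['torque'])
E
```

```text
t 44.27 pos [0.5384 0.3116 0.2007] yaw 0.7642 w 0.192 q7 -0.1 F [ 0.3 -1.   6.3]
[-0.15176897 -0.11850233  0.92254406]
```

>>> {"api": "drive_tool", "payload": {
  "plan": [
    [[0, 0, 0, 0.2], [0, 0, 0, 0.2], [0, 0, 0, 0.2], [0, 0, 0, 0.2], [0, 0, 0.02, 0.2], [0, 0, 0.04, 0.2], [0, 0, 0.04, 0.2]]
  ],
  "gripper": 0.5
}}

```text
time: 44.85
position: [0.5394, 0.3126, 0.2431]
orientation: [-0.001, 0.887, 0.462, 0.003]
contact_force: [-0.1, 0.3, -0.6]
gripper_width: 0.494
```

>>> {"api": "drive_tool", "payload": {
  "plan": [
    [[0, 0, 0, 0], [0, 0, 0, 0], [0, 0, 0, 0], [0, 0, 0, 0], [0, 0, 0, 0], [0, 0, 0, 0], [0, 0, 0, 0], [0, 0, 0, 0], [0, 0, 0, 0]]
  ],
  "gripper": 1
}}

```text
time: 45.6
position: [0.538, 0.3109, 0.2393]
orientation: [-0.0, 0.887, 0.462, -0.0]
contact_force: [-0.7, -1.0, -0.4]
gripper_width: 0.011
```

```bash
python3 - <<'E'
from h import *
o=tool(); 
E
```

```text
t 45.6 pos [0.538  0.3109 0.2393] yaw 0.961 w 0.011 q7 0.1 F [-0.7 -1.  -0.4]
```

>>> {"api": "drive_tool", "payload": {
  "plan": [
    [[0, 0, -0.008, 0], [0, 0, -0.013, 0], [0, 0, -0.015, 0], [0, 0, -0.015, 0]]
  ]
}}

```text
time: 45.93
position: [0.5376, 0.3104, 0.2231]
orientation: [0.0, 0.887, 0.462, -0.001]
contact_force: [0.5, 0.2, 0.5]
gripper_width: 0.005
```

>>> {"api": "drive_tool", "payload": {
  "plan": [
    [[0, 0, -0.0015, 0], [0, 0, -0.0015, 0], [0, 0, -0.0015, 0]]
  ]
}}

```text
time: 46.18
position: [0.538, 0.311, 0.223]
orientation: [-0.0, 0.887, 0.462, 0.0]
contact_force: [0.1, 0.9, -0.4]
gripper_width: 0.0
```

>>> {"api": "drive_tool", "payload": {
  "plan": [
    [[0, 0, -0.0015, 0], [0, 0, -0.0015, 0], [0, 0, -0.0015, 0]]
  ]
}}

```text
time: 46.43
position: [0.538, 0.3109, 0.2214]
orientation: [0.0, 0.887, 0.462, 0.0]
contact_force: [-0.3, -0.5, -0.2]
gripper_width: 0.004
```

>>> {"api": "drive_tool", "payload": {
  "plan": [
    [[0, 0, -0.0015, 0], [0, 0, -0.0015, 0], [0, 0, -0.0015, 0]]
  ]
}}

```text
time: 46.68
position: [0.5382, 0.3111, 0.2209]
orientation: [0.0, 0.887, 0.462, 0.001]
contact_force: [-1.1, -1.7, 4.3]
gripper_width: 0.005
```

>>> {"api": "drive_tool", "payload": {
  "plan": [
    [[0, 0, 0.04, 0], [0, 0, 0.08, 0], [0.01, -0.28, 0.1, -0.89], [0.01, -0.28, 0.1, -0.89], [0.01, -0.28, 0.1, -0.89], [0.01, -0.28, 0.1, -0.89], [0.01, -0.28, 0.1, -0.89], [0.01, -0.28, 0.1, -0.89], [0.01, -0.28, 0.1, -0.89], [0.01, -0.28, 0.1, -0.89], [0.01, -0.28, 0.1, -0.89], [0.01, -0.28, 0.1, -0.89]]
  ],
  "gripper": 0
}}

```text
time: 47.68
position: [0.5478, 0.0319, 0.3198]
orientation: [-0.0, 0.999, 0.037, 0.0]
contact_force: [-0.2, 0.6, -0.7]
gripper_width: 0.832
```

>>> {"api": "drive_tool", "payload": {
  "plan": [
    [[0, 0, 0, 0], [0, 0, 0, 0]]
  ]
}}

```text
time: 47.85
position: [0.5478, 0.0329, 0.3198]
orientation: [-0.0, 0.999, 0.037, -0.0]
contact_force: [-0.2, -0.4, -0.1]
gripper_width: 0.959
```

```bash
cat >> h.py <<'E'
def masks(l,n,z,k=5,pmin=.2):
    for r in spotter.regions_of(l,n)[:k]:
        m=r['mask'].astype(np.uint8)
        if m.sum()<30 or r['p']<pmin: continue
        cs=max(cv2.findContours(m,0,2)[0],key=cv2.contourArea)[:,0]
        W=np.array([at_z(n,q,z)[:2] for q in cs],np.float32)
        c,wh,a=cv2.minAreaRect(W); (ec,er)=cv2.minEnclosingCircle(W)
        bp=cv2.boxPoints((c,wh,a)); e=[bp[1]-bp[0],bp[2]-bp[1]]; L=max(e,key=np.linalg.norm)
        print(n,l,round(r['p'],2),'px',np.round(r['centre']),'rect c',np.round(c,4),'wh',np.round(wh,3),'long ang',round(float(np.arctan2(L[1],L[0])),3),'circ',np.round(ec,4),round(er,4))
E
python3 - <<'E'
from h import *
o=tool(); save('wrist','q.png')
masks('puck1','wrist',.022)
cams.camera('top'); masks('sheet1','top',.006); masks('dish','top',.012); masks('puck1','top',.022)
E
```

```text
t 47.85 pos [0.5478 0.0329 0.3198] yaw 0.0748 w 0.959 q7 -0.17 F [-0.2 -0.4 -0.1]
wrist puck1 0.8 px [254. 120.] rect c [0.5509 0.1019] wh [0.058 0.057] long ang 0.074 circ [0.5505 0.1023] 0.0305
wrist puck1 0.8 px [253. 156.] rect c [0.5556 0.042 ] wh [0.057 0.057] long ang 0.074 circ [0.555 0.042] 0.0299
wrist puck1 0.73 px [256.  80.] rect c [0.5473 0.1568] wh [0.058 0.053] long ang 0.074 circ [0.547  0.1545] 0.0296
wrist puck1 0.34 px [199. 298.] rect c [ 0.4781 -0.2129] wh [0.138 0.075] long ang 0.074 circ [ 0.4768 -0.1957] 0.07
top sheet1 0.96 px [359. 234.] rect c [ 0.4483 -0.389 ] wh [0.089 0.063] long ang 1.513 circ [ 0.4482 -0.3902] 0.0508
top sheet1 0.6 px [391. 268.] rect c [ 0.3372 -0.4951] wh [0.098 0.066] long ang 0.627 circ [ 0.338  -0.4959] 0.0541
top sheet1 0.57 px [371. 193.] rect c [ 0.5775 -0.4371] wh [0.058 0.093] long ang -1.352 circ [ 0.5789 -0.4377] 0.0508
top dish 0.61 px [296. 229.] rect c [ 0.4722 -0.188 ] wh [0.142 0.138] long ang 0.757 circ [ 0.4718 -0.1881] 0.0739
top puck1 0.65 px [190. 208.] rect c [0.5432 0.1623] wh [0.061 0.037] long ang 0.336 circ [0.5456 0.1555] 0.0309
```

View pics/q.png

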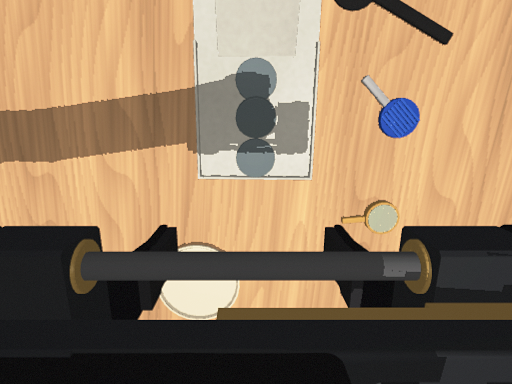

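>>> {"api": "drive_tool", "payload": {
  "plan": [
    [[0.0075, 0.009, -0.04, 0], [0.0075, 0.009, -0.08, 0], [0.0075, 0.009, -0.12, 0], [0.0075, 0.009, -0.16, 0], [0.0075, 0.009, -0.2, 0], [0.0075, 0.009, -0.24, 0], [0.0075, 0.009, -0.27, 0], [0.0075, 0.009, -0.295, 0], [0.0075, 0.009, -0.31, 0], [0.0075, 0.009, -0.316, 0], [0.0075, 0.009, -0.316, 0], [0.0075, 0.009, -0.316, 0]]
  ]
}}

```text
time: 49.15
position: [0.5561, 0.0402, 0.0044]
orientation: [-0.0, 0.999, 0.036, 0.001]
contact_force: [0.0, -0.7, -0.5]
gripper_width: 0.998
```

>>> {"api": "drive_tool", "payload": {
  "plan": [
    [[0, 0, 0, 0], [0, 0, 0, 0], [0, 0, 0, 0], [0, 0, 0, 0], [0, 0, 0, 0], [0, 0, 0, 0], [0, 0, 0, 0], [0, 0, 0, 0]]
  ],
  "gripper": 1,
  "newtons": 25
}}

```text
time: 49.82
position: [0.5557, 0.0398, 0.0043]
orientation: [0.0, 0.999, 0.035, 0.0]
contact_force: [-1.5, -0.1, 5.3]
gripper_width: 0.683
```

>>> {"api": "drive_tool", "payload": {
  "plan": [
    [[0, 0, 0.03, 0], [0, 0, 0.07, 0], [0, 0, 0.1, 0], [-0.0837, -0.227, 0.1, 0], [-0.0837, -0.227, 0.1, 0], [-0.0837, -0.227, 0.1, 0], [-0.0837, -0.227, 0.1, 0], [-0.0837, -0.227, 0.1, 0], [-0.0837, -0.227, 0.1, 0], [-0.0837, -0.227, 0.1, 0], [-0.0837, -0.227, 0.1, 0], [-0.0837, -0.227, 0.1, 0]]
  ]
}}

```text
time: 50.82
position: [0.4719, -0.1864, 0.1037]
orientation: [-0.0, 0.999, 0.036, 0.0]
contact_force: [-0.1, 0.1, -0.9]
gripper_width: 0.676
```

```bash
python3 - <<'E'
from h import *
o=tool(); cams.camera('side'); masks('dish','side',.013); spot('dish_mid','side',.008)
cams.camera('wrist'); masks('dish','wrist',.013); spot('dish_mid','wrist',.008)
E
```

```text
t 50.82 pos [ 0.4719 -0.1864  0.1037] yaw 0.0712 w 0.676 q7 0.16 F [-0.1  0.1 -0.9]
side dish 0.79 px [295. 209.] rect c [ 0.4695 -0.184 ] wh [0.142 0.145] long ang -0.927 circ [ 0.4705 -0.1853] 0.0761
side dish_mid 0.96 [295.3 210.2] -> [ 0.4676 -0.1819]
side dish_mid 0.18 [183.6 286.9] -> [0.5246 0.3159]
wrist dish 0.84 px [248. 168.] rect c [ 0.4694 -0.1642] wh [0.145 0.1  ] long ang 0.096 circ [ 0.4714 -0.1856] 0.0732
wrist dish_mid 0.67 [247.  196.8] -> [ 0.4696 -0.186 ]
```

>>> {"api": "drive_tool", "payload": {
  "plan": [
    [[-0.001, 0.001, -0.04, 0], [-0.001, 0.001, -0.07, 0], [-0.001, 0.001, -0.09, 0], [-0.001, 0.001, -0.096, 0], [-0.001, 0.001, -0.0988, 0], [-0.001, 0.001, -0.0988, 0], [-0.001, 0.001, -0.0988, 0]]
  ]
}}

```text
time: 51.7
position: [0.4721, -0.1862, 0.0062]
orientation: [0.0, 0.999, 0.036, 0.001]
contact_force: [-0.5, -1.6, 0.1]
gripper_width: 0.679
```

>>> {"api": "drive_tool", "payload": {
  "plan": [
    [[0, 0, 0, 0], [0, 0, 0, 0], [0, 0, 0, 0], [0, 0, 0, 0], [0, 0, 0, 0], [0, 0, 0, 0], [0, 0, 0.04, 0], [0, 0, 0.08, 0], [0, 0, 0.12, 0], [0, 0, 0.16, 0], [0, 0, 0.2, 0], [0, 0, 0.2, 0]]
  ],
  "gripper": 0
}}

```text
time: 52.7
position: [0.4756, -0.1871, 0.213]
orientation: [0.003, 0.999, 0.035, 0.007]
contact_force: [0.2, -0.4, -0.3]
gripper_width: 0.998
```

```bash
python3 - <<'E'
from h import *
o=tool()
c=cams.camera('wrist'); masks('puck1','wrist',.022); masks('dish','wrist',.013)
E
```

```text
t 52.7 pos [ 0.4756 -0.1871  0.213 ] yaw 0.0709 w 0.998 q7 0.24 F [ 0.2 -0.4 -0.3]
wrist puck1 0.96 px [242. 174.] rect c [ 0.466  -0.1809] wh [0.057 0.057] long ang -1.501 circ [ 0.4671 -0.1811] 0.03
wrist dish 0.61 px [220. 298.] rect c [ 0.4432 -0.3594] wh [0.063 0.058] long ang 1.512 circ [ 0.4429 -0.3597] 0.0402
wrist dish 0.57 px [239. 150.] rect c [ 0.4636 -0.182 ] wh [0.142 0.141] long ang 0.071 circ [ 0.464 -0.182] 0.0723
wrist dish 0.48 px [244. 170.] rect c [ 0.4645 -0.1815] wh [0.059 0.058] long ang 0.071 circ [ 0.4645 -0.1815] 0.0304
```

>>> {"api": "drive_tool", "payload": {
  "plan": [
    [[-0.023, -0.204, 0, -0.13], [-0.023, -0.204, 0, -0.13], [-0.023, -0.204, 0, -0.13], [-0.023, -0.204, 0, -0.13], [-0.023, -0.204, 0, -0.13], [-0.023, -0.204, 0, -0.13], [-0.023, -0.204, 0, -0.13], [-0.023, -0.204, 0, -0.13], [-0.023, -0.204, 0, -0.13]]
  ]
}}

```text
time: 53.6
position: [0.448, -0.3879, 0.2038]
orientation: [-0.001, 1.0, -0.028, -0.001]
contact_force: [0.3, -0.5, -0.3]
gripper_width: 1.001
```

```bash
python3 - <<'E'
from h import *
o=tool()
cams.camera('wrist'); masks('sheet1','wrist',.006)
E
```

```text
t 53.6 pos [ 0.448  -0.3879  0.2038] yaw -0.0563 w 1.001 q7 0.46 F [ 0.3 -0.5 -0.3]
wrist sheet1 0.91 px [182. 245.] rect c [ 0.3643 -0.4644] wh [0.039 0.038] long ang 1.515 circ [ 0.365  -0.4658] 0.0249
wrist sheet1 0.81 px [253. 174.] rect c [ 0.4489 -0.3877] wh [0.091 0.06 ] long ang 1.475 circ [ 0.4484 -0.3885] 0.0535
wrist sheet1 0.59 px [359. 206.] rect c [ 0.5774 -0.4351] wh [0.062 0.092] long ang -1.311 circ [ 0.5762 -0.4352] 0.0533
```

>>> {"api": "drive_tool", "payload": {
  "plan": [
    [[0.0007, 0, -0.04, -0.02], [0.0007, 0, -0.08, -0.02], [0.0007, 0, -0.12, -0.02], [0.0007, 0, -0.16, -0.02], [0.0007, 0, -0.18, -0.02], [0.0007, 0, -0.195, -0.02], [0.0007, 0, -0.203, -0.02], [0.0007, 0, -0.206, -0.02], [0.0007, 0, -0.2085, -0.02], [0.0007, 0, -0.2095, -0.02], [0.0007, 0, -0.2095, -0.02], [0.0007, 0, -0.2095, -0.02]]
  ]
}}

```text
time: 54.7
position: [0.4491, -0.3905, -0.0034]
orientation: [0.001, 0.999, -0.039, 0.001]
contact_force: [0.6, 0.1, -0.3]
gripper_width: 1.001
```

>>> {"api": "drive_tool", "payload": {
  "plan": [
    [[0, 0, 0, 0], [0, 0, 0, 0], [0, 0, 0, 0], [0, 0, 0, 0], [0, 0, 0, 0], [0, 0, 0, 0], [0, 0, 0, 0], [0, 0, 0, 0]]
  ],
  "gripper": 1,
  "newtons": 15
}}

```text
time: 55.37
position: [0.4484, -0.3901, -0.0044]
orientation: [-0.0, 0.999, -0.04, -0.0]
contact_force: [-0.9, -0.7, 1.3]
gripper_width: 0.682
```

>>> {"api": "drive_tool", "payload": {
  "plan": [
    [[0, 0, 0, 0], [0, 0, -0.001, 0], [0, 0, -0.002, 0], [0, 0, -0.002, 0]]
  ],
  "gripper": 0.2
}}

```text
time: 55.7
position: [0.4483, -0.3899, -0.0068]
orientation: [-0.0, 0.999, -0.039, -0.0]
contact_force: [-0.1, 0.5, -0.1]
gripper_width: 0.789
```

>>> {"api": "drive_tool", "payload": {
  "plan": [
    [[0, 0, 0, 0], [0, 0, 0, 0], [0, 0, 0, 0], [0, 0, 0, 0], [0, 0, 0, 0]]
  ],
  "gripper": 1,
  "newtons": 20
}}

```text
time: 56.12
position: [0.4484, -0.3901, -0.0065]
orientation: [-0.0, 0.999, -0.04, -0.0]
contact_force: [-0.2, -0.9, -0.6]
gripper_width: 0.678
```

>>> {"api": "drive_tool", "payload": {
  "plan": [
    [[0, 0, 0.03, 0], [0, 0, 0.07, 0], [0, 0, 0.11, 0], [0.023, 0.204, 0.11, 0], [0.023, 0.204, 0.11, 0], [0.023, 0.204, 0.11, 0], [0.023, 0.204, 0.11, 0], [0.023, 0.204, 0.11, 0], [0.023, 0.204, 0.11, 0], [0.023, 0.204, 0.11, 0], [0.023, 0.204, 0.11, 0], [0.023, 0.204, 0.11, 0]]
  ]
}}

```text
time: 57.12
position: [0.4712, -0.1877, 0.1035]
orientation: [0.0, 0.999, -0.041, -0.0]
contact_force: [-0.6, -0.1, -0.1]
gripper_width: 0.682
```

```bash
python3 - <<'E'
from h import *
o=tool()
cams.camera('wrist'); masks('sheet1','wrist',.1,2)
E
```

```text
t 57.12 pos [ 0.4712 -0.1877  0.1035] yaw -0.0814 w 0.682 q7 0.03 F [-0.6 -0.1 -0.1]
wrist sheet1 0.93 px [251. 218.] rect c [ 0.4733 -0.1699] wh [0.057 0.066] long ang -0.082 circ [ 0.4732 -0.1704] 0.0422
wrist sheet1 0.45 px [249. 153.] rect c [ 0.4747 -0.1488] wh [0.068 0.097] long ang -0.082 circ [ 0.4735 -0.1632] 0.049
```

>>> {"api": "drive_tool", "payload": {
  "plan": [
    [[0, 0, -0.04, 0], [0, 0, -0.07, 0], [0, 0, -0.082, 0], [0, 0, -0.085, 0], [0, 0, -0.0872, 0], [0, 0, -0.0872, 0], [0, 0, -0.0872, 0], [0, 0, -0.0872, 0]]
  ]
}}

```text
time: 57.88
position: [0.4724, -0.1865, 0.0175]
orientation: [0.0, 0.999, -0.04, 0.001]
contact_force: [-0.3, -0.1, 0.0]
gripper_width: 0.684
```

>>> {"api": "drive_tool", "payload": {
  "plan": [
    [[0, 0, 0, 0], [0, 0, 0, 0], [0, 0, 0, 0], [0, 0, 0, 0], [0, 0, 0, 0], [0, 0, 0, 0], [0, 0, 0.04, 0], [0, 0, 0.08, 0], [0, 0, 0.12, 0], [0, 0, 0.16, 0], [0, 0, 0.18, 0], [0, 0, 0.18, 0]]
  ],
  "gripper": 0
}}

```text
time: 58.88
position: [0.4748, -0.1869, 0.2017]
orientation: [0.002, 0.999, -0.04, 0.005]
contact_force: [0.5, 0.4, -0.4]
gripper_width: 0.999
```

```bash
python3 - <<'E'
from h import *
o=tool()
cams.camera('wrist'); masks('sheet1','wrist',.028,2);masks('dish','wrist',.013,2); masks('puck1','wrist',.022,2)
E
```

```text
t 58.88 pos [ 0.4748 -0.1869  0.2017] yaw -0.0792 w 0.999 q7 0.1 F [ 0.5  0.4 -0.4]
wrist sheet1 0.84 px [249. 177.] rect c [ 0.4685 -0.1816] wh [0.089 0.06 ] long ang 1.483 circ [ 0.4689 -0.1817] 0.0523
wrist dish 0.62 px [218. 177.] rect c [ 0.466  -0.1823] wh [0.142 0.143] long ang -0.141 circ [ 0.4658 -0.1831] 0.0721
wrist puck1 0.23 px [219. 171.] rect c [ 0.4655 -0.1809] wh [0.139 0.138] long ang 0.749 circ [ 0.4657 -0.1805] 0.0709
```

>>> {"api": "drive_tool", "payload": {
  "plan": [
    [[0.079, 0.27, 0.02, 0.15], [0.079, 0.27, 0.02, 0.15], [0.079, 0.27, 0.02, 0.15], [0.079, 0.27, 0.02, 0.15], [0.079, 0.27, 0.02, 0.15], [0.079, 0.27, 0.02, 0.15], [0.079, 0.27, 0.02, 0.15], [0.079, 0.27, 0.02, 0.15], [0.079, 0.27, 0.02, 0.15], [0.079, 0.27, 0.02, 0.15], [0.079, 0.27, 0.02, 0.15]]
  ]
}}

```text
time: 60.0
position: [0.5498, 0.082, 0.215]
orientation: [0.001, 0.999, 0.034, -0.001]
contact_force: [-0.3, -0.6, 0.5]
gripper_width: 1.001
```

```bash
python3 - <<'E'
from h import *
o=tool()
im=save('wrist','r.png'); masks('puck1','wrist',.022,4)
E
```

```text
t 60.0 pos [0.5498 0.082  0.215 ] yaw 0.0687 w 1.001 q7 -0.34 F [-0.3 -0.6  0.5]
wrist puck1 0.77 px [251. 164.] rect c [0.551  0.1025] wh [0.06 0.06] long ang 0.069 circ [0.5513 0.1028] 0.0312
wrist puck1 0.74 px [253. 109.] rect c [0.5482 0.1578] wh [0.058 0.053] long ang 0.069 circ [0.5475 0.1557] 0.0302
wrist puck1 0.31 px [425. 153.] rect c [0.7405 0.1285] wh [0.058 0.108] long ang -0.403 circ [0.7425 0.1347] 0.0557
```

>>> {"api": "drive_tool", "payload": {
  "plan": [
    [[0.001, 0.02, -0.04, 0], [0.001, 0.02, -0.08, 0], [0.001, 0.02, -0.12, 0], [0.001, 0.02, -0.15, 0], [0.001, 0.02, -0.18, 0], [0.001, 0.02, -0.2, 0], [0.001, 0.02, -0.208, 0], [0.001, 0.02, -0.2105, 0], [0.001, 0.02, -0.2105, 0], [0.001, 0.02, -0.2105, 0]]
  ]
}}

```text
time: 60.93
position: [0.5527, 0.1039, 0.0072]
orientation: [-0.0, 0.999, 0.035, 0.001]
contact_force: [1.1, -0.3, 0.2]
gripper_width: 1.002
```

>>> {"api": "drive_tool", "payload": {
  "plan": [
    [[0, 0, 0, 0], [0, 0, 0, 0], [0, 0, 0, 0], [0, 0, 0, 0], [0, 0, 0, 0], [0, 0, 0, 0], [0, 0, 0, 0], [0, 0, 0, 0]]
  ],
  "gripper": 1,
  "newtons": 20
}}

```text
time: 61.6
position: [0.5516, 0.1039, 0.006]
orientation: [0.0, 0.999, 0.035, 0.0]
contact_force: [-0.1, -0.3, 3.1]
gripper_width: 0.685
```

>>> {"api": "drive_tool", "payload": {
  "plan": [
    [[0, 0, 0.004, 0], [0, 0, 0.008, 0], [0, -0.02, 0.01, 0], [0, -0.045, 0.01, 0], [0, -0.045, 0.005, 0], [0, -0.045, 0, 0], [0, -0.045, 0, 0]]
  ]
}}

```text
time: 62.18
position: [0.5511, 0.0591, 0.0053]
orientation: [-0.0, 0.999, 0.035, -0.0]
contact_force: [-1.1, -0.3, 0.2]
gripper_width: 0.682
```

>>> {"api": "drive_tool", "payload": {
  "plan": [
    [[0, 0, 0, 0], [0, 0, 0, 0], [0, 0, 0, 0], [0, 0, 0, 0], [0, 0, 0, 0]]
  ],
  "gripper": 0.1
}}

```text
time: 62.6
position: [0.5515, 0.0594, 0.006]
orientation: [-0.0, 0.999, 0.036, 0.0]
contact_force: [0.0, -0.1, 0.8]
gripper_width: 0.886
```

>>> {"api": "drive_tool", "payload": {
  "plan": [
    [[0, 0, 0, 0], [0, 0, 0, 0], [0, 0, 0, 0], [0, 0, 0, 0], [0, 0, 0, 0], [0, 0, 0, 0], [0, 0, 0, 0]]
  ],
  "gripper": 1,
  "newtons": 25
}}

```text
time: 63.18
position: [0.5515, 0.0589, 0.0059]
orientation: [-0.0, 0.999, 0.035, 0.0]
contact_force: [-0.0, -0.8, 0.7]
gripper_width: 0.677
```

>>> {"api": "drive_tool", "payload": {
  "plan": [
    [[0, 0, 0.03, 0], [0, 0, 0.07, 0], [0, 0, 0.1, 0], [-0.08, -0.244, 0.1, 0], [-0.08, -0.244, 0.1, 0], [-0.08, -0.244, 0.1, 0], [-0.08, -0.244, 0.1, 0], [-0.08, -0.244, 0.1, 0], [-0.08, -0.244, 0.1, 0], [-0.08, -0.244, 0.1, 0], [-0.08, -0.244, 0.1, 0], [-0.08, -0.244, 0.1, 0]]
  ]
}}

```text
time: 64.18
position: [0.4715, -0.1846, 0.1059]
orientation: [-0.0, 0.999, 0.035, 0.0]
contact_force: [1.6, 1.5, -0.6]
gripper_width: 0.673
```

>>> {"api": "drive_tool", "payload": {
  "plan": [
    [[0, 0, 0, 0], [0, 0, 0, 0]]
  ]
}}

```text
time: 64.35
position: [0.4723, -0.1828, 0.106]
orientation: [-0.0, 0.999, 0.037, 0.0]
contact_force: [-0.2, -0.2, -1.3]
gripper_width: 0.68
```

```bash
python3 - <<'E'
from h import *
o=tool()
cams.camera('wrist'); masks('dish','wrist',.013,2); masks('sheet1','wrist',.028,2); masks('puck1','wrist',.128,2)
E
```

```text
t 64.35 pos [ 0.4723 -0.1828  0.106 ] yaw 0.0749 w 0.68 q7 0.12 F [-0.2 -0.2 -1.3]
wrist dish 0.86 px [220. 166.] rect c [ 0.4694 -0.1631] wh [0.145 0.098] long ang 0.103 circ [ 0.4719 -0.1864] 0.0731
wrist sheet1 0.86 px [254. 172.] rect c [ 0.4743 -0.1634] wh [0.049 0.06 ] long ang -0.074 circ [ 0.4741 -0.1643] 0.0374
wrist sheet1 0.35 px [219. 170.] rect c [ 0.4696 -0.1608] wh [0.138 0.094] long ang 0.088 circ [ 0.4713 -0.1819] 0.0697
wrist puck1 0.55 px [249. 234.] rect c [ 0.4712 -0.1664] wh [0.057 0.033] long ang 0.058 circ [ 0.4719 -0.1782] 0.0286
```

>>> {"api": "drive_tool", "payload": {
  "plan": [
    [[0, -0.003, -0.03, 0], [0, -0.003, -0.06, 0], [0, -0.003, -0.073, 0], [0, -0.003, -0.077, 0], [0, -0.003, -0.0795, 0], [0, -0.003, -0.0795, 0], [0, -0.003, -0.0795, 0], [0, -0.003, -0.0795, 0]]
  ]
}}

```text
time: 65.22
position: [0.4725, -0.1883, 0.0275]
orientation: [0.0, 0.999, 0.036, 0.001]
contact_force: [-0.0, -0.5, -1.1]
gripper_width: 0.679
```

>>> {"api": "drive_tool", "payload": {
  "plan": [
    [[0, 0, 0, 0], [0, 0, 0, 0], [0, 0, 0, 0], [0, 0, 0, 0], [0, 0, 0, 0], [0, 0, 0, 0], [0, 0, 0.04, 0], [0, 0, 0.08, 0], [0, 0, 0.12, 0], [0, 0, 0.16, 0], [0, 0, 0.17, 0], [0, 0, 0.17, 0]]
  ],
  "gripper": 0
}}

```text
time: 66.22
position: [0.4738, -0.1887, 0.2001]
orientation: [0.002, 0.999, 0.035, 0.004]
contact_force: [0.3, -0.1, -0.4]
gripper_width: 1.001
```

```bash
python3 - <<'E'
from h import *
o=tool()
cams.camera('wrist'); masks('dish','wrist',.013,2); masks('sheet1','wrist',.028,2); masks('puck1','wrist',.042,2)
cams.camera('top'); masks('sheet1','top',.006,4)
E
```

```text
t 66.22 pos [ 0.4738 -0.1887  0.2001] yaw 0.0707 w 1.001 q7 0.21 F [ 0.3 -0.1 -0.4]
wrist dish 0.81 px [221. 166.] rect c [ 0.4673 -0.1836] wh [0.144 0.143] long ang 0.071 circ [ 0.4676 -0.184 ] 0.0723
wrist dish 0.33 px [500.  68.] rect c [ 0.7189 -0.0552] wh [0.051 0.047] long ang 0.286 circ [ 0.7234 -0.0539] 0.0315
wrist sheet1 0.76 px [250. 151.] rect c [ 0.4699 -0.1542] wh [0.037 0.06 ] long ang -0.031 circ [ 0.4697 -0.156 ] 0.0334
wrist puck1 0.77 px [249. 182.] rect c [ 0.4679 -0.185 ] wh [0.057 0.057] long ang 0.85 circ [ 0.4682 -0.1844] 0.03
top sheet1 0.79 px [393. 269.] rect c [ 0.3367 -0.4945] wh [0.092 0.062] long ang 0.708 circ [ 0.335  -0.4952] 0.0512
top sheet1 0.73 px [369. 193.] rect c [ 0.5773 -0.4373] wh [0.061 0.09 ] long ang -1.338 circ [ 0.5773 -0.4378] 0.0519
top sheet1 0.67 px [287. 228.] rect c [ 0.478 -0.157] wh [0.026 0.056] long ang -0.027 circ [ 0.478  -0.1571] 0.0312
```

>>> {"api": "drive_tool", "payload": {
  "plan": [
    [[0.105, -0.25, 0, 0.16], [0.105, -0.25, 0, 0.16], [0.105, -0.25, 0, 0.16], [0.105, -0.25, 0, 0.16], [0.105, -0.25, 0, 0.16], [0.105, -0.25, 0, 0.16], [0.105, -0.25, 0, 0.16], [0.105, -0.25, 0, 0.16], [0.105, -0.25, 0, 0.16], [0.105, -0.25, 0, 0.16], [0.105, -0.25, 0, 0.16]]
  ]
}}

```text
time: 67.43
position: [0.5766, -0.4359, 0.196]
orientation: [-0.001, 0.993, 0.116, -0.0]
contact_force: [0.7, 0.1, 0.3]
gripper_width: 1.001
```

```bash
python3 - <<'E'
from h import *
o=tool()
cams.camera('wrist'); masks('sheet1','wrist',.006)
E
```

```text
t 67.43 pos [ 0.5766 -0.4359  0.196 ] yaw 0.2335 w 1.001 q7 0.62 F [0.7 0.1 0.3]
wrist sheet1 0.92 px [ 43. 181.] rect c [ 0.3364 -0.4941] wh [0.093 0.06 ] long ang 0.669 circ [ 0.3365 -0.4943] 0.0532
wrist sheet1 0.62 px [253. 177.] rect c [ 0.5769 -0.4356] wh [0.06 0.09] long ang -1.317 circ [ 0.5774 -0.4353] 0.0527
```

>>> {"api": "drive_tool", "payload": {
  "plan": [
    [[0, 0, -0.04, 0.015], [0, 0, -0.08, 0.015], [0, 0, -0.12, 0.015], [0, 0, -0.15, 0.015], [0, 0, -0.175, 0.015], [0, 0, -0.19, 0.015], [0, 0, -0.198, 0.015], [0, 0, -0.2, 0.015], [0, 0, -0.202, 0.015], [0, 0, -0.203, 0.015], [0, 0, -0.203, 0.015], [0, 0, -0.203, 0.015]]
  ]
}}

```text
time: 68.53
position: [0.5772, -0.4386, -0.0052]
orientation: [0.001, 0.992, 0.123, 0.001]
contact_force: [-0.4, -0.7, 0.7]
gripper_width: 0.999
```

>>> {"api": "drive_tool", "payload": {
  "plan": [
    [[0, 0, 0, 0], [0, 0, 0, 0], [0, 0, 0, 0], [0, 0, 0, 0], [0, 0, 0, 0], [0, 0, 0, 0], [0, 0, 0, 0], [0, 0, 0, 0]]
  ],
  "gripper": 1,
  "newtons": 20
}}

```text
time: 69.2
position: [0.5765, -0.4381, -0.0066]
orientation: [-0.0, 0.992, 0.123, 0.0]
contact_force: [0.8, -0.0, 0.3]
gripper_width: 0.682
```

>>> {"api": "drive_tool", "payload": {
  "plan": [
    [[0, 0, 0.03, 0], [0, 0, 0.07, 0], [0, 0, 0.11, 0], [0, 0, 0.12, 0], [-0.1045, 0.2495, 0.12, 0], [-0.1045, 0.2495, 0.12, 0], [-0.1045, 0.2495, 0.12, 0], [-0.1045, 0.2495, 0.12, 0], [-0.1045, 0.2495, 0.12, 0], [-0.1045, 0.2495, 0.12, 0], [-0.1045, 0.2495, 0.12, 0], [-0.1045, 0.2495, 0.12, 0]]
  ]
}}

```text
time: 70.2
position: [0.4699, -0.1831, 0.1135]
orientation: [-0.001, 0.992, 0.126, -0.001]
contact_force: [-0.5, -0.1, -0.0]
gripper_width: 0.687
```

>>> {"api": "drive_tool", "payload": {
  "plan": [
    [[0, 0, 0, 0], [0, 0, 0, 0]]
  ]
}}

```text
time: 70.37
position: [0.4725, -0.1896, 0.1136]
orientation: [0.0, 0.992, 0.122, 0.0]
contact_force: [0.0, 1.6, -0.4]
gripper_width: 0.684
```

```bash
python3 - <<'E'
from h import *
o=tool()
cams.camera('wrist'); masks('dish','wrist',.013,2); masks('sheet1','wrist',.125,2)
E
```

```text
t 70.37 pos [ 0.4725 -0.1896  0.1136] yaw 0.2451 w 0.684 q7 0.3 F [ 0.   1.6 -0.4]
wrist dish 0.76 px [250. 138.] rect c [ 0.4676 -0.1668] wh [0.146 0.107] long ang 0.244 circ [ 0.4718 -0.1853] 0.0737
wrist sheet1 0.84 px [253. 217.] rect c [ 0.4674 -0.1678] wh [0.06  0.052] long ang 0.244 circ [ 0.4676 -0.1683] 0.0389
wrist sheet1 0.79 px [258. 150.] rect c [ 0.4669 -0.1342] wh [0.039 0.013] long ang 0.244 circ [ 0.4681 -0.1389] 0.0195
```

>>> {"api": "drive_tool", "payload": {
  "plan": [
    [[0, 0.001, -0.03, 0], [0, 0.001, -0.06, 0], [0, 0.001, -0.072, 0], [0, 0.001, -0.075, 0], [0, 0.001, -0.0775, 0], [0, 0.001, -0.0775, 0], [0, 0.001, -0.0775, 0], [0, 0.001, -0.0775, 0]]
  ]
}}

```text
time: 71.18
position: [0.473, -0.1879, 0.0371]
orientation: [0.001, 0.992, 0.123, 0.001]
contact_force: [-1.4, -0.5, -0.3]
gripper_width: 0.681
```

>>> {"api": "drive_tool", "payload": {
  "plan": [
    [[0, 0, 0, 0], [0, 0, 0, 0], [0, 0, 0, 0], [0, 0, 0, 0], [0, 0, 0, 0], [0, 0, 0, 0], [0, 0, 0.04, 0], [0, 0, 0.08, 0], [0, 0, 0.12, 0], [0, 0, 0.16, 0], [0, 0, 0.17, 0], [0, 0, 0.17, 0]]
  ],
  "gripper": 0
}}

```text
time: 72.18
position: [0.4743, -0.1882, 0.2096]
orientation: [0.002, 0.992, 0.123, 0.003]
contact_force: [0.2, 0.3, 0.2]
gripper_width: 1.001
```

```bash
python3 - <<'E'
from h import *
o=tool()
cams.camera('wrist'); masks('dish','wrist',.013,1); masks('sheet1','wrist',.048,2); masks('puck1','wrist',.042,2)
E
```

```text
t 72.18 pos [ 0.4743 -0.1882  0.2096] yaw 0.2457 w 1.001 q7 0.38 F [0.2 0.3 0.2]
wrist dish 0.57 px [217. 172.] rect c [ 0.4672 -0.1837] wh [0.143 0.144] long ang -0.512 circ [ 0.4671 -0.1836] 0.073
wrist sheet1 0.65 px [249. 136.] rect c [ 0.4925 -0.1508] wh [0.025 0.009] long ang 1.501 circ [ 0.4935 -0.151 ] 0.0125
wrist sheet1 0.58 px [249. 177.] rect c [ 0.4679 -0.182 ] wh [0.058 0.087] long ang -1.348 circ [ 0.4675 -0.1823] 0.051
```

>>> {"api": "drive_tool", "payload": {
  "plan": [
    [[0.077, 0.28, 0, -0.17], [0.077, 0.28, 0, -0.17], [0.077, 0.28, 0, -0.17], [0.077, 0.28, 0, -0.17], [0.077, 0.28, 0, -0.17], [0.077, 0.28, 0, -0.17], [0.077, 0.28, 0, -0.17], [0.077, 0.28, 0, -0.17], [0.077, 0.28, 0, -0.17], [0.077, 0.28, 0, -0.17], [0.077, 0.28, 0, -0.17], [0.077, 0.28, 0, -0.17]]
  ]
}}

```text
time: 73.38
position: [0.5487, 0.0902, 0.2051]
orientation: [0.001, 0.999, 0.036, -0.001]
contact_force: [0.3, -0.3, -0.2]
gripper_width: 0.999
```

```bash
python3 - <<'E'
from h import *
o=tool()
im=save('wrist','s.png'); masks('puck1','wrist',.022,3); print(cal('wrist')['eye'])
E
```

```text
t 73.38 pos [0.5487 0.0902 0.2051] yaw 0.0729 w 0.999 q7 -0.4 F [ 0.3 -0.3 -0.2]
wrist puck1 0.82 px [253. 122.] rect c [0.5474 0.1556] wh [0.059 0.059] long ang 1.19 circ [0.5471 0.1556] 0.03
[0.54395991 0.16093805 0.37702685]
```

>>> {"api": "drive_tool", "payload": {
  "plan": [
    [[-0.0015, 0.065, 0, 0.1], [-0.0015, 0.065, -0.02, 0.23], [-0.0015, 0.065, -0.05, 0.23], [-0.0015, 0.065, -0.08, 0.23], [-0.0015, 0.065, -0.11, 0.23], [-0.0015, 0.065, -0.13, 0.23], [-0.0015, 0.065, -0.15, 0.23], [-0.0015, 0.065, -0.165, 0.23], [-0.0015, 0.065, -0.165, 0.23]]
  ],
  "gripper": 0.08
}}

```text
time: 74.23
position: [0.5455, 0.1553, 0.0379]
orientation: [0.001, 0.988, 0.152, -0.003]
contact_force: [-0.8, 0.0, -0.2]
gripper_width: 0.922
```

>>> {"api": "drive_tool", "payload": {
  "plan": [
    [[0, 0, -0.012, 0], [0, 0, -0.022, 0], [0, 0, -0.03, 0], [0, 0, -0.034, 0], [0, 0, -0.034, 0], [0, 0, -0.034, 0]]
  ]
}}

```text
time: 74.73
position: [0.5476, 0.1576, 0.0069]
orientation: [-0.0, 0.988, 0.152, 0.0]
contact_force: [-0.1, 1.2, -0.2]
gripper_width: 0.923
```

```bash
python3 - <<'E'
from h import *
o=tool()
E
```

```text
t 74.73 pos [0.5476 0.1576 0.0069] yaw 0.3061 w 0.923 q7 -0.5 F [-0.1  1.2 -0.2]
```

>>> {"api": "drive_tool", "payload": {
  "plan": [
    [[0, -0.001, 0, 0], [0, -0.001, 0, 0], [0, -0.001, 0, 0], [0, -0.001, 0, 0], [0, -0.001, 0, 0], [0, -0.001, 0, 0], [0, -0.001, 0, 0], [0, -0.001, 0, 0]]
  ],
  "gripper": 1,
  "newtons": 25
}}

```text
time: 75.4
position: [0.5476, 0.1564, 0.0071]
orientation: [0.0, 0.988, 0.152, 0.0]
contact_force: [-0.8, -1.3, 3.0]
gripper_width: 0.676
```

>>> {"api": "drive_tool", "payload": {
  "plan": [
    [[0, -0.005, 0.02, 0], [0, -0.02, 0.05, 0], [0, -0.04, 0.08, 0], [-0.01, -0.07, 0.11, 0], [-0.075, -0.3415, 0.12, 0], [-0.075, -0.3415, 0.12, 0], [-0.075, -0.3415, 0.12, 0], [-0.075, -0.3415, 0.12, 0], [-0.075, -0.3415, 0.12, 0], [-0.075, -0.3415, 0.12, 0], [-0.075, -0.3415, 0.12, 0], [-0.075, -0.3415, 0.12, 0]]
  ]
}}

```text
time: 76.4
position: [0.4698, -0.1932, 0.1263]
orientation: [0.002, 0.989, 0.147, -0.001]
contact_force: [0.1, -0.6, -1.1]
gripper_width: 0.676
```

>>> {"api": "drive_tool", "payload": {
  "plan": [
    [[0, 0, 0, 0], [0, 0, 0, 0]]
  ]
}}

```text
time: 76.57
position: [0.4725, -0.1843, 0.1267]
orientation: [-0.0, 0.988, 0.153, 0.0]
contact_force: [0.1, -0.1, -0.2]
gripper_width: 0.678
```

```bash
python3 - <<'E'
from h import *
o=tool()
cams.camera('wrist'); masks('dish','wrist',.013,1); masks('sheet1','wrist',.048,2); masks('puck1','wrist',.14,2)
E
```

```text
t 76.57 pos [ 0.4725 -0.1843  0.1267] yaw 0.3064 w 0.678 q7 0.31 F [ 0.1 -0.1 -0.2]
wrist dish 0.75 px [232. 147.] rect c [ 0.4663 -0.1665] wh [0.146 0.107] long ang 0.309 circ [ 0.4724 -0.1849] 0.0736
wrist sheet1 0.82 px [292. 159.] rect c [ 0.4999 -0.1488] wh [0.008 0.022] long ang -1.353 circ [ 0.4976 -0.1493] 0.0112
wrist puck1 0.94 px [250. 231.] rect c [ 0.4691 -0.1697] wh [0.059 0.034] long ang 0.309 circ [ 0.4729 -0.1816] 0.0298
```

>>> {"api": "drive_tool", "payload": {
  "plan": [
    [[0, -0.001, -0.03, 0], [0, -0.001, -0.06, 0], [0, -0.001, -0.072, 0], [0, -0.001, -0.076, 0], [0, -0.001, -0.079, 0], [0, -0.001, -0.079, 0], [0, -0.001, -0.079, 0], [0, -0.001, -0.079, 0]]
  ]
}}

```text
time: 77.43
position: [0.4735, -0.1863, 0.0491]
orientation: [0.001, 0.988, 0.152, 0.001]
contact_force: [0.4, 0.0, 0.5]
gripper_width: 0.678
```

>>> {"api": "drive_tool", "payload": {
  "plan": [
    [[0, 0, 0, 0], [0, 0, 0, 0], [0, 0, 0, 0], [0, 0, 0, 0], [0, 0, 0, 0], [0, 0, 0, 0], [0, 0, 0.04, 0], [0, 0, 0.08, 0], [0, 0, 0.12, 0], [0, 0, 0.15, 0], [0, 0, 0.15, 0], [0, 0, 0.15, 0]]
  ],
  "gripper": 0
}}

```text
time: 78.43
position: [0.4735, -0.1865, 0.1996]
orientation: [0.001, 0.988, 0.152, 0.002]
contact_force: [-0.3, -0.1, -0.5]
gripper_width: 1.002
```

>>> {"api": "drive_tool", "payload": {
  "plan": [
    [[0.02, -0.08, 0, 0], [0.02, -0.08, 0, 0], [0.02, -0.08, 0, 0], [0.02, -0.08, 0, 0], [0.02, -0.08, 0, 0]]
  ]
}}

```text
time: 78.85
position: [0.4915, -0.2651, 0.1961]
orientation: [-0.002, 0.988, 0.152, -0.001]
contact_force: [0.3, 0.6, -0.6]
gripper_width: 1.0
```

```bash
python3 - <<'E'
from h import *
o=tool()
im=save('wrist','t.png'); masks('dish','wrist',.013,1); masks('sheet1','wrist',.048,3); masks('puck1','wrist',.062,3)
s=save('side','t2.png'); masks('puck1','side',.062,2); spot('cap_bar','side',.213); spot('cap','side',.163)
t=save('top','t3.png'); masks('cap','top',.198,1)
for l in('maddox_rod','prism_lens','occluder'): spot(l,'top',0,1)
C=np.zeros((600,800,3),np.uint8); C[:270,:340]=im[40:310,80:420]
C[:270,340:800]=cv2.resize(s[150:330,120:420],(460,270)); C[270:600,:]=cv2.resize(t[120:280,100:488],(800,330),interpolation=cv2.INTER_CUBIC)
cv2.imwrite('pics/u.png',C[:,:,::-1])
E
```

```text
t 78.85 pos [ 0.4915 -0.2651  0.1961] yaw 0.3062 w 1.0 q7 0.49 F [ 0.3  0.6 -0.6]
wrist dish 0.58 px [222. 103.] rect c [ 0.4729 -0.1847] wh [0.144 0.144] long ang 0.557 circ [ 0.4724 -0.1849] 0.0733
wrist sheet1 0.96 px [254.  79.] rect c [ 0.4661 -0.1573] wh [0.063 0.038] long ang 0.309 circ [ 0.4664 -0.1586] 0.0351
wrist sheet1 0.75 px [228. 112.] rect c [ 0.4446 -0.2124] wh [0.009 0.026] long ang -1.329 circ [ 0.4471 -0.2117] 0.0133
wrist puck1 0.95 px [256. 105.] rect c [ 0.4755 -0.187 ] wh [0.059 0.059] long ang -0.071 circ [ 0.4753 -0.1867] 0.0302
side puck1 0.58 px [154. 231.] rect c [0.7333 0.2651] wh [0.016 0.083] long ang -0.392 circ [0.7335 0.2657] 0.0415
side puck1 0.53 px [298. 198.] rect c [ 0.4738 -0.1885] wh [0.061 0.072] long ang -0.829 circ [ 0.4746 -0.186 ] 0.0378
side cap_bar 0.79 [169.7 246.3] -> [0.538  0.3124]
side cap_bar 0.43 [184.  216.4] -> [0.5961 0.2157]
side cap 0.73 [173.3 254.4] -> [0.5429 0.3076]
side cap 0.65 [294.9 211.5] -> [ 0.3859 -0.0638]
top cap 0.59 px [134. 207.] rect c [0.5353 0.3065] wh [0.109 0.104] long ang 1.105 circ [0.5353 0.306 ] 0.0552
top maddox_rod 0.77 [204.2 142.7] -> [0.7718 0.1149]
top prism_lens 0.74 [251.3 137.9] -> [ 0.7839 -0.0462]
top occluder 0.94 [160.6 155.9] -> [0.7302 0.2641]
```

View pics/u.png

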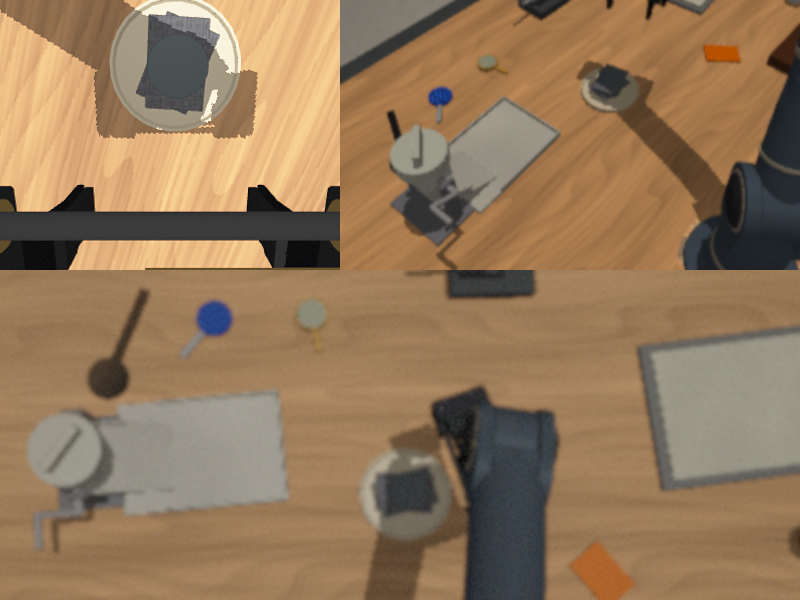

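```bash
python3 -c "
from h import *
tool(); print(workorder.job_done())"
```

```text
t 79.5 pos [ 0.4925 -0.2661  0.1979] yaw 0.306 w 1.0 q7 0.49 F [ 0.1 -0.   0.6]
the job is handed in; nothing more can be done
None
```

I finished the task and handed it in at 79.5 s of the 210 s. No verdict came back. I unscrewed the cap and set it aside, then cranked the canister over, and three pucks slid into the tray. I then cranked it back to its stop and screwed the cap home. The pucks and both grey felts are stacked in the dish as puck, felt, puck, felt, puck. With three pucks there was no spare felt. I left the orange look-alike alone.

**Last checks that agreed**
- **Stack:** the top puck sits about 3 to 4 mm from the dish's middle, and each layer lay within about 4 mm when it was placed.
- **Cap height:** touching the grip bar with the closed fingertips put its top at about 0.229 m, the value for fully home. The cap turned clockwise until it stopped and the grip began to slip.
- **Canister:** the crank peg pushed back with 17.6 N at the upright stop.
- **Bystanders:** the Maddox rod, prism lens and occluder moved no more than the measuring noise in the top picture.

**What disagreed or was not checked**
- **Fingertip length:** the fingertips are about 30 mm shorter than the stated nose length. The first grasp closed above the cap's bar. I measured the real offset by touching the bench and used that afterwards.
- **Bar angle:** the cap's bar now stands roughly 0.7 rad clockwise past parallel to the stand's x axis, although the measured height says fully home. I took this as play in the thread.
- **Cap level:** I judged that the cap is level by eye only.
- **Felt moved:** one felt shifted about 4 cm during the run, so I found it again before picking it up.

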